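# Open the glaze canister and load the basting brush

### The arm

A 6-joint arm with a two-finger parallel gripper is mounted at the origin on the work surface. World frame = base frame: x ahead of the robot, y to its left, z up, the work surface at z = 0. Lengths are in m, angles in rad, forces in N, time in s.
With the tool pointing down it reaches from about 0.275 to 0.975 m from the base axis. Payload 8.4 kg.
Tool frame: the origin (TCP) lies on the centre line of the jaws, within the pads' length; the fingertips stand 17 mm ahead of it and the grasp point (between the pads) lies 2 mm behind it; z points along the fingers, y is the direction in which the jaws open and shut (so a half turn about z gives the same grasp; the last joint's range is limited). The gripper opens to 92 mm and grips with 3 to 60 N. Pads are 20 mm wide; open, the fingers measure 128 mm over their backs; the gripper's body (75 mm by 189 mm) begins 69 mm behind the grasp point.
Start: joints at [-1.277, 0.353, 1.633, -0, 1.155, -0.002], TCP at [0.182, -0.598, 0.232] pointing down, gripper open.
Joint ranges: [-2.63, 2.63], [-0.92, 2.1], [0.06, 2.66], [-1.3, 4.44], [0, 2.69], [-3.02, 3.02]. Speed limits (rad/s): [2.22, 2.22, 2.79, 3.14, 3.14, 3.14].

### API

Orientations are given as a rotation vector (axis times angle).
In Python, from station import r gives the robot as it stands.
- The arm moves only by the tool arm_command, never from a script. Its argument "motion" is a list of rows, each a list of 5 numbers: the closure, from 0 (fully open) to 1 (shut), then the shift along the tool's x, y, z in cm, then the turn about the tool's z in degrees. In form: [[hand, dx, dy, dz, twist], ...]. A call has 1 to 8 rows; each row shifts and turns the pose as measured when the row begins, along the tool's axes as they then stand; what a row does not reach is not made up. A row lasts 1/10 s, in which the tool goes at most 50 mm and 8.59 degrees, less where a joint would pass 70% of its speed; a pose out of reach is approached as far as the arm can. A call is refused whole if a number of a shift passes 5 or a number of a turn 8.59, either way. A call with a gripper value outside its range is refused whole. The fingers move at their own pace and stop on an object; "newtons" is the grip in N (left out, the last holds). Time passes only in rows, so rows that do not move let the fingers close. It gives the time, the measured TCP pose, the force and the opening at its end, in the units of the state.
- r.get_state(): the state, without advancing time (a new reading comes with each control period).
- r.grab_frame(name): name is "scene" or "side" or "wrist"; returns a dict with "img" (480x640x3 uint8, red, green, blue), "camera_matrix" (3x3 intrinsics, pixels), "rvec" (rotation vector, rad) and "tvec" (3), from world to camera coordinates, as OpenCV has them. Camera axes: x right, y down, z forward; pixel columns grow to the right and rows downward; lengths in m; the calibration is good to about 2 mm. The wrist camera is an equidistant fisheye: a pixel r from the principal point sees the ray r / f radians off the axis. A picture is of the moment at which its call begins. There is no depth.
- r.hand_in(): hands the job in, once; it reports no verdict.
Trained networks look in the newest picture that a camera, given by its name, has taken for a name from the list of things; names that differ only in an ending like _2 or _b are one class to them, and where a whole thing is asked for, a point or a joint stands for the part that bears it (a point fixed in the world has none). Each returns a list of dicts, best first, with "p" (0 to 1); they miss things now and then, are a little off and sometimes report something else, mostly with a low value. They report only what shows in the picture. A call takes as long as a camera call. They do not tell look-alikes from the thing itself.
- r.search_frame(target, camera): "location" ([column, row] in pixels, amid what is visible of it).
- r.place_of(target, camera): "location" ([column, row] in pixels: a listed point, or the origin of a listed thing).
The state is a dict: "time_s": time; "joints": joint angles; "qd": joint speeds; "tau": joint torques, N m; "position": TCP position; "ee_rot": TCP orientation; "ft_force": force on the tool from outside, world axes, zero at the start; "torque": the same for the moment, N m; "width": finger opening in m.
Only numpy, scipy, OpenCV 4.12 (cv2) and the standard library are available. Lean on these libraries where they do the work, as an engineer would, in place of code of your own. Each camera call takes 0.05 s, during which the arm holds its last target.

### The job

Unscrew the lid of the glaze canister (anticlockwise, regripping its bar as needed) and set it down flat, right way up, inside the shallow square tray. Then take the basting brush from its rest, dip the end of its bristles about 4 cm below the rim of the open canister, lift it out and lay the brush back in the notches of its rest as it was. Set things down without dropping them, and leave everything else on the counter where it stands.

Things in the scene. Friction and masses are not known exactly. Their poses are not given: they have to be found in the camera images.
- canister: Fixed aluminium canister, outside diameter 100 mm up to 94 mm height, then a neck of outside diameter 74 mm (with two part-circle flanges, diameter 86 mm) up to the rim at 120 mm; bore diameter 66 mm, floor 6 mm above the table. Origin at the centre of its underside, z up. The lid comes free when the lid's x axis is parallel to the canister's (either way round, within 0.25 rad). It does not move.
- canister_mouth (a point): Centre of the canister's open mouth, in the plane of the rim, 120 mm above the table; axes as the canister's.
- lid: Loose grey plastic screw lid on the canister, 0.16 kg, diameter 99 mm, 24 mm high (hollow below), straight black grip bar on top, 76 mm long (along x), 16 mm thick (y), 32 mm high. Origin at the centre of the skirt's lower edge, z up; screwed on, it is 100 mm above the table. Locked against pulling until turned free; it does not rise while turning and turns with little friction.
- lid_bar (a point): Middle of the lid's grip bar, 40 mm above the lid's origin (bar spans 24 to 56 mm above it). The lid starts 1.8 to 2.2 rad clockwise (from above) of free, so it needs two or more grips; turn it anticlockwise by that until its x axis is parallel to the canister's x axis, then lift straight up. A stop ends the turn 0.3 rad past parallel; the lid lifts off there too.
- tray: Fixed shallow square steel tray, 160 x 160 mm outside, 16 mm high, wall and floor 3 mm. Origin at the centre of its underside. It starts empty; the lid goes here.
- rest: Fixed dark steel brush rest: base plate 150 x 80 x 8 mm, two upright notched plates 8 mm thick at x = -62 and +40 mm, each with a flat-floored notch 105 mm above the table, about 35 mm wide and flaring, prongs to 129 mm. Round drip dish (diameter 60 mm, 8 mm high) at x = +90 mm. Origin at table level; the handle lies along x with the bristles over the dish.
- brush: Loose basting brush, 0.13 kg, rigid. Wooden handle 140 mm long (x from -85 to +55 mm), 18 mm wide (y), 14 mm high (z); at the +x end a steel neck bends straight down to a white bristle head 32 x 15 mm in plan (ferrule 36 x 18) at x = +90 mm. Origin on the handle's centre line near the centre of mass: grip here from above. In the rest the origin is 112 mm above the rest's and the x axes agree.
- brush_tip (a point): Centre of the lower end of the bristles: 90 mm along x and 88 mm below the brush's origin; the bristles are 48 mm long.
- oil_bottle: Bystander: glass bottle, diameter 58 mm, 185 mm high, standing. Origin at its underside.
- mill: Bystander: wooden pepper mill, diameter 56 mm, 160 mm high, standing. Origin at its underside.
- spice_jar: Bystander: jar, diameter 54 mm, 95 mm high. Origin at its underside.
- salt_pot: Bystander: open ceramic cup, diameter 64 mm, 60 mm high. Origin at its underside.
- bowl: Bystander: steel bowl, diameter 130 mm, 50 mm high. Origin at its underside.
- tub: Bystander: white tub with a lid, diameter 80 mm, 85 mm high. Origin at its underside.
- spatula: Bystander: spatula 200 mm long lying flat beyond the other things, away from the work.
Things that resemble listed ones, but are neither listed nor needed, are in the scene too. What is shaped like the brush but blue is not meant.

How it is judged:
On the way, in this order (a step that is already met when the one before it is completed fails the run):
1. the lid lies flat, right way up and released in the tray (x of lid in the frame of tray between -0.04 and 0.04 m and y of lid in the frame of tray between -0.04 and 0.04 m and z of lid in the frame of tray below 0.01 m and angle between lid's own z axis and vertical below 0.12 rad and linear speed of lid below 0.03 m/s and contact force between the fingers and lid below 0.1 N), for 0.2 s.
2. the held brush's bristle end is at least 25 mm below the rim inside the open canister (z of brush_tip in the frame of canister_mouth between -0.12 and -0.025 m and horizontal distance between brush_tip and canister_mouth below 0.033 m and contact force between the fingers and brush above 0.5 N), for 0.15 s.
3. the brush is lifted clear of the canister (z of brush_tip in the frame of canister_mouth above 0.01 m), for 0.05 s.
At the end, for the whole second after the job is handed in: The lid stands released and level on the floor of the tray, its centre within 40 mm of the tray's along each side; the brush lies released and level in both notches, its origin within 22 mm along and 12 mm across of where the rest's centre is, bristles over the dish; all at rest (all of step 1 and x of brush in the frame of rest between -0.022 and 0.022 m and y of brush in the frame of rest between -0.012 and 0.012 m and z of brush in the frame of rest between 0.106 and 0.118 m and x of brush_tip in the frame of rest above 0.06 m and angle between brush's own z axis and vertical below 0.12 rad and angle between the x axis of brush and the x axis of rest, either way round below 0.2 rad and linear speed of brush below 0.03 m/s and contact force between the fingers and brush below 0.1 N); the robot touches nothing.
It fails at once if a bystander is shifted by more than 30 mm or knocked over (distance of any of oil_bottle, mill, spice_jar, salt_pot, bowl, tub, spatula from where it was at the start of the episode above 0.03 m or angle between any of oil_bottle, mill, spice_jar, salt_pot, bowl, tub's own z axis and vertical above 0.4 rad).
It fails at once if the lid is dropped (falls freely faster than 0.7 m/s) (contact force between the fingers and lid below 0.05 N and linear speed of lid above 0.7 m/s).
It fails at once if the brush is dropped (falls freely faster than 0.7 m/s) (contact force between the fingers and brush below 0.05 N and linear speed of brush above 0.7 m/s).
It also fails if it takes over 72 s, if anything falls off the work surface, if the arm or the gripper's body presses on something with over 40 N, if the wrist force passes 120 N, or if a joint passes its speed limit or range.

## Working session

There is one attempt and no reset: what is moved stays moved. The work goes in short steps, Python scripts to look and compute and a tool call to move; the robot and the scene stay as the last step left them, time stands still between calls to the robot, and variables do not carry over. Pictures are saved under pics/ and viewed, and the job is handed in when it is done.

Besides the shell and the picture viewer there is one more tool, called after "Emit:" as name(argument=value, ...) on one line, values as JSON. arm_command: Moves the arm, as the interface text tells. Its arguments: {"type":"object","properties":{"motion":{"type":"array","items":{"type":"array","items":{"type":"number"}}},"newtons":{"type":"number"}},"required":["motion"]}

```bash
ls; mkdir -p pics
cat > h.py <<'E'
import numpy as np,cv2,sys
from station import r
def save(name,cam):
    f=r.grab_frame(cam); cv2.imwrite(f'pics/{name}.png',f['img'][:,:,::-1]); np.savez(f'pics/{name}.npz',**{k:np.array(v) for k,v in f.items()}); return f
def ray(f,px):
    K=np.array(f['camera_matrix']);R=cv2.Rodrigues(np.array(f['rvec'],float))[0];t=np.array(f['tvec'],float).ravel()
    a=np.array([(px[0]-K[0,2])/K[0,0],(px[1]-K[1,2])/K[1,1]])
    return -R.T@t,R,a
def atz(f,px,z,fish=False):
    o,R,a=ray(f,px)
    if fish:
        th=np.hypot(*a); d=np.array([*(a/max(th,1e-9)*np.sin(th)),np.cos(th)])
    else: d=np.array([a[0],a[1],1])
    d=R.T@d
    return o+d*(z-o[2])/d[2]
def proj(f,P,fish=False):
    K=np.array(f['camera_matrix']);R=cv2.Rodrigues(np.array(f['rvec'],float))[0];t=np.array(f['tvec'],float).ravel()
    c=R@np.array(P,float)+t
    if fish:
        rr=np.hypot(c[0],c[1]);th=np.arctan2(rr,c[2]);u=c[:2]/max(rr,1e-9)*th
    else: u=c[:2]/c[2]
    return np.array([K[0,0]*u[0]+K[0,2],K[1,1]*u[1]+K[1,2]])
E
python3 - <<'E'
from h import *
s=r.get_state();print(s['time_s'],s['position'],s['ee_rot'],s['width'])
Z=dict(canister=0,lid_bar=.14,lid=.1,tray=0,rest=0,brush=.112,brush_tip=.024,oil_bottle=0,mill=0,spice_jar=0,salt_pot=0,bowl=0,tub=0,canister_mouth=.12)
for c in ['scene','side','wrist']:
    f=save('a_'+c,c)
    print(c,'cam',ray(f,(0,0))[0].round(3),np.array(f['camera_matrix'])[0,0])
    for n,z in Z.items():
        print(n,[(round(d['p'],2),[int(x) for x in d['location']],atz(f,d['location'],z,c=='wrist').round(3)[:2].tolist()) for d in r.place_of(n,c)][:4])
print(r.get_state()['time_s'])
E
```

```text
pics
0.0 [ 0.1820334  -0.59741235  0.23086462] [-3.10595780e+00 -4.62714474e-01  3.49423773e-04] 0.09181559091036536
scene cam [1.51  0.243 1.306] 556.6243586311722
canister [(0.61, [208, 217], [0.433, -0.368]), (0.52, [248, 270], [0.604, -0.182])]
lid_bar [(0.55, [199, 190], [0.451, -0.367])]
lid [(0.61, [201, 199], [0.453, -0.368])]
tray [(0.61, [300, 266], [0.556, -0.037])]
rest [(0.9, [427, 261], [0.455, 0.326]), (0.48, [268, 220], [0.405, -0.179]), (0.33, [432, 234], [0.345, 0.33])]
brush [(0.85, [433, 236], [0.455, 0.325]), (0.71, [472, 208], [0.32, 0.427]), (0.39, [247, 272], [0.688, -0.147])]
brush_tip [(0.73, [511, 230], [0.3, 0.561]), (0.66, [429, 281], [0.544, 0.336])]
oil_bottle [(0.7, [373, 283], [0.571, 0.182]), (0.61, [398, 325], [0.694, 0.271])]
mill [(0.71, [246, 271], [0.61, -0.187])]
spice_jar [(0.73, [267, 220], [0.402, -0.184])]
salt_pot [(0.84, [380, 231], [0.37, 0.172])]
bowl [(0.97, [401, 324], [0.687, 0.279])]
tub [(0.64, [178, 274], [0.664, -0.377])]
canister_mouth []
side cam [-0.073  0.586  1.01 ] 486.8830220934257
canister [(0.68, [434, 223], [0.446, -0.3
[... 415 characters left out ...]
, [405, 263], [0.395, -0.169])]
oil_bottle [(0.86, [265, 302], [0.577, 0.17])]
mill [(0.86, [351, 224], [0.617, -0.195]), (0.17, [326, 263], [0.561, -0.033])]
spice_jar [(0.85, [405, 262], [0.409, -0.188]), (0.54, [204, 299], [0.699, 0.277])]
salt_pot [(0.61, [321, 354], [0.368, 0.176])]
bowl [(0.84, [207, 301], [0.687, 0.274]), (0.49, [438, 200], [0.5, -0.464])]
tub [(0.93, [377, 188], [0.669, -0.374]), (0.39, [324, 263], [0.564, -0.029])]
canister_mouth [(0.2, [403, 264], [0.352, -0.09])]
wrist cam [ 0.257 -0.574  0.385] 371.64829954431775
canister []
lid_bar []
lid []
tray []
rest []
brush []
brush_tip []
oil_bottle []
mill []
spice_jar []
salt_pot []
bowl []
tub []
canister_mouth []
2.25
```

View pics/a_scene.png

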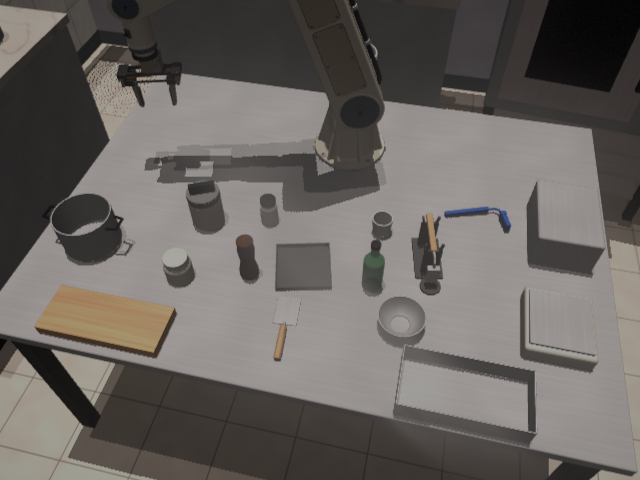

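View pics/a_side.png

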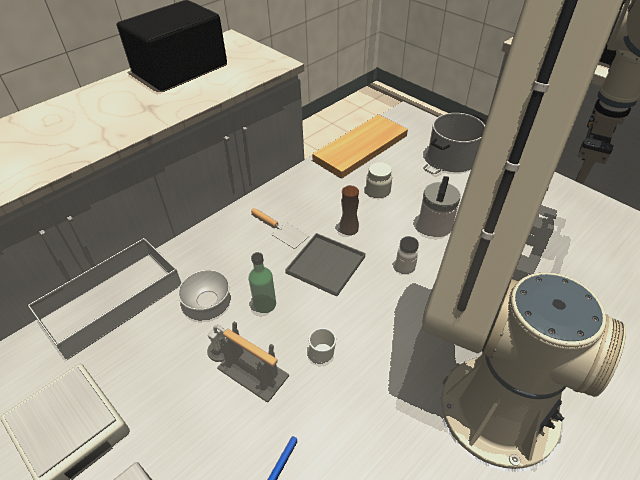

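View pics/a_wrist.png

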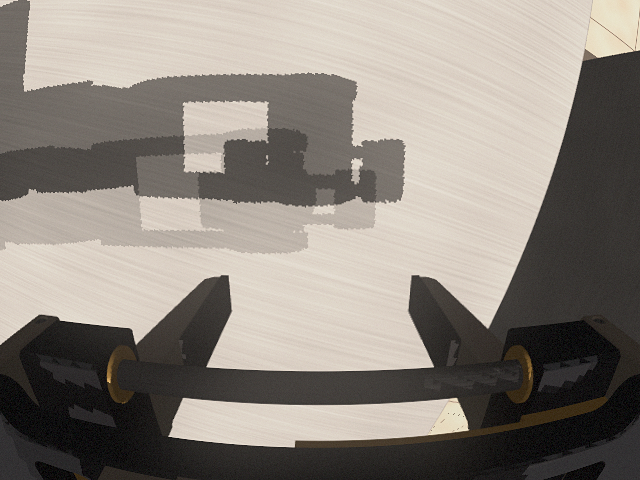

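Run:
```python
import cv2,numpy as np
a=cv2.imread('pics/a_scene.png');b=cv2.imread('pics/a_side.png')
A=cv2.resize(a[165:240,165:265],(400,300),interpolation=cv2.INTER_CUBIC)
B=cv2.resize(b[165:240,390:490],(400,300),interpolation=cv2.INTER_CUBIC)
C=cv2.resize(a[200:305,370:510],(400,300),interpolation=cv2.INTER_CUBIC)
D=cv2.resize(b[310:415,190:330],(400,300),interpolation=cv2.INTER_CUBIC)
cv2.imwrite('pics/crop1.png',np.vstack([np.hstack([A,B]),np.hstack([C,D])]))
```

```text
(no output)
```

View pics/crop1.png

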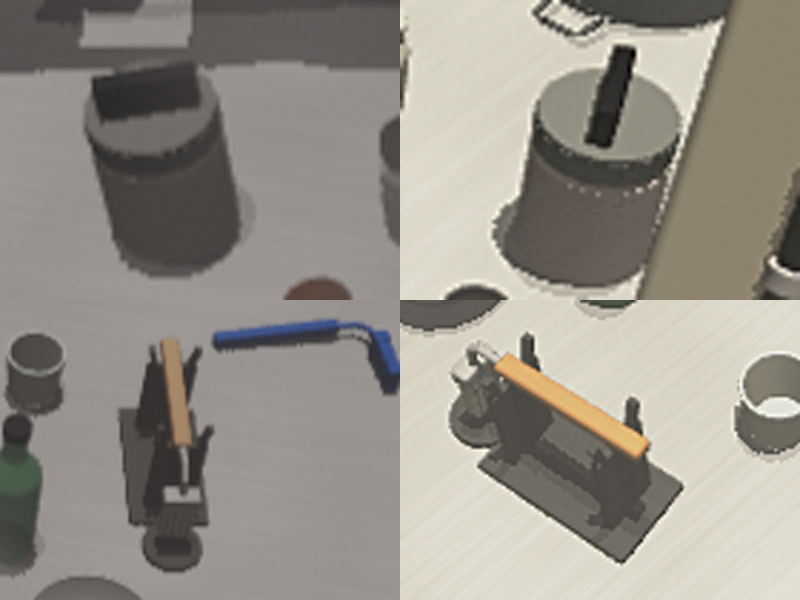

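Run:
```python
from h import *
fs={k:dict(np.load(f'pics/a_{k}.npz')) for k in('scene','side')}
for k,a,b,z in [('scene',(188.2,184.5),(213,180.8),.156),('side',(445.5,176.8),(441.3,194.5),.156),('scene',(429,213),(434,253),.119),('side',(226,331),(275,358),.119)]:
    A=atz(fs[k],a,z);B=atz(fs[k],b,z);d=B-A;print(k,A.round(3),B.round(3),np.degrees(np.arctan2(d[1],d[0])).round(1),np.linalg.norm(d).round(3))
def draw(k,P,img,col):
    pts=np.array([proj(fs[k],p) for p in P])
    cv2.polylines(img,[np.round(pts*4*16).astype(int)],True,col,1,cv2.LINE_AA,4)
out=[]
for k,(x0,y0,x1,y1) in [('scene',(165,165,265,240)),('side',(390,165,490,240))]:
    im=cv2.resize(fs[k]['img'][:,:,::-1],None,fx=4,fy=4,interpolation=cv2.INTER_CUBIC)
    for ang,col in((85,(0,0,255)),(95,(0,255,0)),(105,(255,0,0))):
        c,s=np.cos(np.radians(ang)),np.sin(np.radians(ang));R=np.array([[c,-s],[s,c]])
        P=[np.r_[np.array([.451,-.368])+R@np.array(q),.156] for q in((.038,.008),(.038,-.008),(-.038,-.008),(-.038,.008))]
        draw(k,P,im,col)
    P=[(.451+.0495*np.cos(t),-.368+.0495*np.sin(t),.124) for t in np.linspace(0,6.28,40)];draw(k,P,im,(255,0,255))
    out.append(im[y0*4:y1*4,x0*4:x1*4])
cv2.imwrite('pics/fit1.png',np.hstack(out))
```

```text
scene [ 0.451 -0.4    0.156] [ 0.42  -0.334  0.156] 115.2 0.073
side [ 0.455 -0.395  0.156] [ 0.419 -0.326  0.156] 117.6 0.078
scene [0.373 0.304 0.119] [0.518 0.332 0.119] 10.9 0.148
side [0.504 0.33  0.119] [0.378 0.298 0.119] -165.9 0.13
```

View pics/fit1.png

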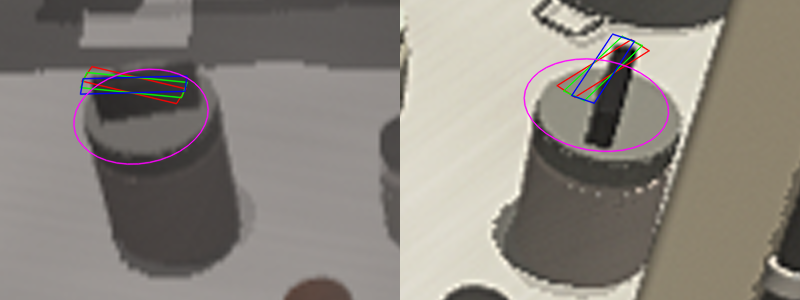

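Run:
```python
from h import *
fs={k:dict(np.load(f'pics/a_{k}.npz')) for k in('scene','side')}
def draw(k,P,img,col):
    pts=np.array([proj(fs[k],p) for p in P])
    cv2.polylines(img,[np.round(pts*6*16).astype(int)],True,col,1,cv2.LINE_AA,4)
out=[]
C=np.array([.4415,-.363])
for k,(x0,y0,x1,y1) in [('scene',(175,165,240,240)),('side',(410,165,475,240))]:
    im=cv2.resize(fs[k]['img'][:,:,::-1],None,fx=6,fy=6,interpolation=cv2.INTER_CUBIC)
    for ang,col in((110,(0,0,255)),(118,(0,255,0)),):
        c,s=np.cos(np.radians(ang)),np.sin(np.radians(ang));R=np.array([[c,-s],[s,c]])
        P=[np.r_[C+R@np.array(q),.156] for q in((.038,.008),(.038,-.008),(-.038,-.008),(-.038,.008))]
        draw(k,P,im,col)
    for rr,z in((.0495,.124),(.05,0)):
        P=[(C[0]+rr*np.cos(t),C[1]+rr*np.sin(t),z) for t in np.linspace(0,6.28,40)];draw(k,P,im,(255,0,255))
    out.append(im[y0*6:y1*6,x0*6:x1*6])
cv2.imwrite('pics/fit2.png',np.hstack(out))
```

```text
(no output)
```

View pics/fit2.png

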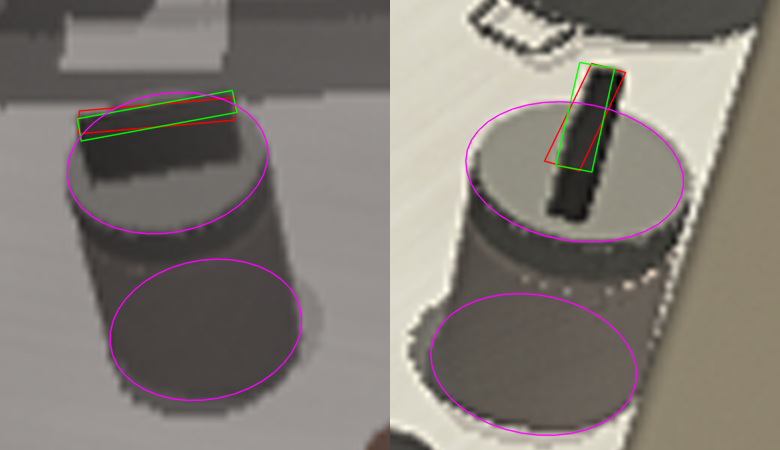

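```bash
cat >> h.py <<'E'
def pose():
    s=r.get_state();R=cv2.Rodrigues(np.array(s['ee_rot'],float))[0]
    return s,np.array(s['position']),np.degrees(np.arctan2(R[1,0],R[0,0])),R
def plan(p,a,n,tgt,at,hand):
    tgt=np.array(tgt,float);rows=[]
    for i in range(n):
        d=(tgt-p)/(n-i)*100; t=(at-a)/(n-i); c,s=np.cos(np.radians(a)),np.sin(np.radians(a))
        row=[hand,round(c*d[0]+s*d[1],1),round(s*d[0]-c*d[1],1),round(-d[2],1),round(-t,1)]
        rows.append(row); p=p+np.array([c*row[1]+s*row[2],s*row[1]-c*row[2],-row[3]])/100;a=a-row[4]
    return rows,p,a
def show(tgt,at,n,hand=0):
    s,p,a,R=pose();print('t',round(s['time_s'],2),'p',p.round(4),'a',round(a,1),'tilt',np.degrees(np.arccos(-R[2,2])).round(2),'w',round(s['width'],4),'F',np.array(s['ft_force']).round(1),'j',np.array(s['joints']).round(2))
    if tgt is not None:
        at=a+(at-a+180)%360-180
        rows,p,a=plan(p,a,n,tgt,at,hand)
        for i in range(0,n,8):print(rows[i:i+8])
E
python3 -c "
from h import *
show((.442,-.361,.26),-62,12)"
```

```text
t 2.25 p [ 0.1822 -0.5979  0.2316] a 16.9 tilt 0.0 w 0.092 F [-0.2  0.  -0.1] j [-1.28  0.35  1.63  0.    1.16 -0.  ]
[[0, np.float64(2.6), np.float64(-1.3), np.float64(-0.2), np.float64(6.6)], [0, np.float64(2.5), np.float64(-1.5), np.float64(-0.2), np.float64(6.6)], [0, np.float64(2.3), np.float64(-1.8), np.float64(-0.2), np.float64(6.6)], [0, np.float64(2.1), np.float64(-2.1), np.float64(-0.2), np.float64(6.6)], [0, np.float64(1.8), np.float64(-2.3), np.float64(-0.3), np.float64(6.6)], [0, np.float64(1.5), np.float64(-2.5), np.float64(-0.2), np.float64(6.6)], [0, np.float64(1.2), np.float64(-2.7), np.float64(-0.3), np.float64(6.6)], [0, np.float64(0.9), np.float64(-2.8), np.float64(-0.2), np.float64(6.5)]]
[[0, np.float64(0.6), np.float64(-2.9), np.float64(-0.3), np.float64(6.6)], [0, np.float64(0.3), np.float64(-2.9), np.float64(-0.2), np.float64(6.5)], [0, np.float64(-0.0), np.float64(-2.9), np.float64(-0.3), np.float64(6.6)], [0, np.float64(-0.4), np.float64(-2.9), np.float64(-0.2), np.float64(6.5)]]
```

Emit:
arm_command(motion=[[0,2.6,-1.3,-0.2,6.6],[0,2.5,-1.5,-0.2,6.6],[0,2.3,-1.8,-0.2,6.6],[0,2.1,-2.1,-0.2,6.6],[0,1.8,-2.3,-0.3,6.6],[0,1.5,-2.5,-0.2,6.6],[0,1.2,-2.7,-0.3,6.6],[0,0.9,-2.8,-0.2,6.5]])

```text
time_s: 3.05
position: [0.3603, -0.4385, 0.2499]
ee_rot: [2.969, -1.024, 0.0]
ft_force: [0.2, -0.7, -0.7]
width: 0.0918
```

```bash
sed -i 's/row=\[hand,round/row=[hand]+[float(v) for v in (round/; s/round(-t,1)\]/round(-t,1))]/' h.py; python3 -c "
from h import *
show((.442,-.361,.26),-62,8)"
```

```text
t 3.05 p [ 0.3603 -0.4385  0.2499] a -38.1 tilt 0.07 w 0.0918 F [ 0.2 -0.7 -0.7] j [-0.89  0.25  1.74 -0.    1.16  1.35]
[[0, 0.2, -1.4, -0.1, 3.0], [0, 0.1, -1.4, -0.1, 3.0], [0, 0.1, -1.4, -0.1, 3.0], [0, -0.0, -1.4, -0.1, 3.0], [0, -0.1, -1.4, -0.2, 3.0], [0, -0.2, -1.4, -0.1, 3.0], [0, -0.2, -1.4, -0.2, 3.0], [0, -0.3, -1.4, -0.1, 2.9]]
```

Emit:
arm_command(motion=[[0,0.3,-2.8,-0.2,6.0],[0,0.1,-2.8,-0.2,6.0],[0,-0.3,-2.8,-0.4,6.0],[0,-0.5,-2.5,-0.3,5.5],[0,0,0,0,0],[0,0,0,0,0]])

```text
time_s: 3.65
position: [0.4435, -0.3554, 0.262]
ee_rot: [2.686, -1.627, 0.004]
ft_force: [0.2, -0.2, 0.3]
width: 0.0919
```

```bash
python3 -c "
from h import *
f=save('b_wrist','wrist')
for n,z in (('lid_bar',.14),('lid',.1)):
  for d in r.place_of(n,'wrist'): print(n,d['p'],np.round(d['location']),atz(f,d['location'],z,True).round(4))
show((.442,-.361,.148),-62,8)
im=f['img'][:,:,::-1].copy()
for C,col in (((.442,-.361),(0,0,255)),):
  for L,W,z,ang in ((.038,.008,.156,118),):
    a=np.radians(ang);R=np.array([[np.cos(a),-np.sin(a)],[np.sin(a),np.cos(a)]])
    P=np.array([proj(f,[*(np.array(C)+R@np.array(q)),z],True) for q in((L,W),(L,-W),(-L,-W),(-L,W))])
    cv2.polylines(im,[np.round(P).astype(int)],True,col,1)
  P=np.array([proj(f,[C[0]+.0495*np.cos(t),C[1]+.0495*np.sin(t),.124],True) for t in np.linspace(0,6.28,60)])
  cv2.polylines(im,[np.round(P).astype(int)],True,(255,0,255),1)
cv2.imwrite('pics/b_fit.png',im)
"
```

```text
lid_bar 0.76 [332. 228.] [ 0.4394 -0.3661  0.14  ]
lid 0.74 [330. 218.] [ 0.4391 -0.3648  0.1   ]
t 3.8 p [ 0.4429 -0.3561  0.2619] a -62.5 tilt 0.13 w 0.0919 F [-0.7  0.5 -0.3] j [-0.68  0.24  1.73 -0.    1.18  1.98]
[[0, 0.0, 0.0, 1.4, -0.1], [0, 0.1, 0.0, 1.4, -0.1], [0, 0.0, 0.1, 1.4, -0.1], [0, 0.1, 0.0, 1.4, -0.0], [0, 0.0, 0.1, 1.4, -0.1], [0, 0.1, 0.0, 1.5, -0.0], [0, 0.0, 0.1, 1.4, -0.1], [0, 0.1, 0.0, 1.5, -0.0]]
```

View pics/b_fit.png

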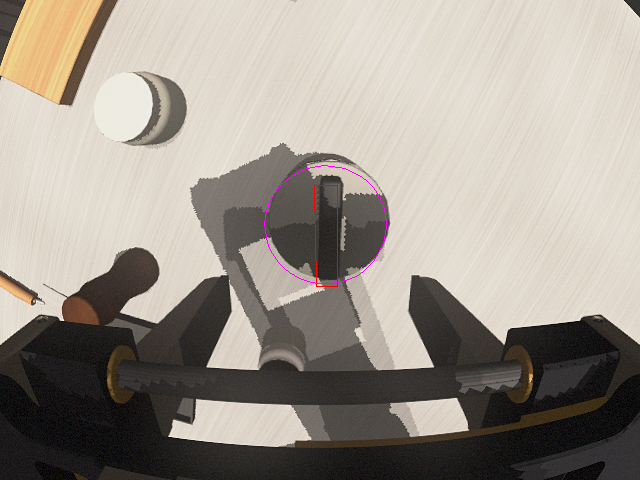

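```bash
python3 -c "
from h import *
f=dict(np.load('pics/b_wrist.npz'))
def mk(C,ang):
  im=cv2.resize(np.ascontiguousarray(f['img'][:,:,::-1]),None,fx=5,fy=5,interpolation=cv2.INTER_CUBIC)
  a=np.radians(ang);R=np.array([[np.cos(a),-np.sin(a)],[np.sin(a),np.cos(a)]]);L,W=.038,.008
  for z,col in((.156,(0,0,255)),(.124,(0,255,0))):
    P=np.array([proj(f,[*(np.array(C)+R@np.array(q)),z],True) for q in((L,W),(L,-W),(-L,-W),(-L,W))])
    cv2.polylines(im,[np.round(P*5).astype(int)],True,col,1)
  P=np.array([proj(f,[C[0]+.0495*np.cos(t),C[1]+.0495*np.sin(t),.124],True) for t in np.linspace(0,6.28,60)])
  cv2.polylines(im,[np.round(P*5).astype(int)],True,(255,0,255),1)
  return im[150*5:300*5,255*5:400*5]
cv2.imwrite('pics/b_fit2.png',mk((.441,-.3655),116))
"
```

```text
(no output)
```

View pics/b_fit2.png

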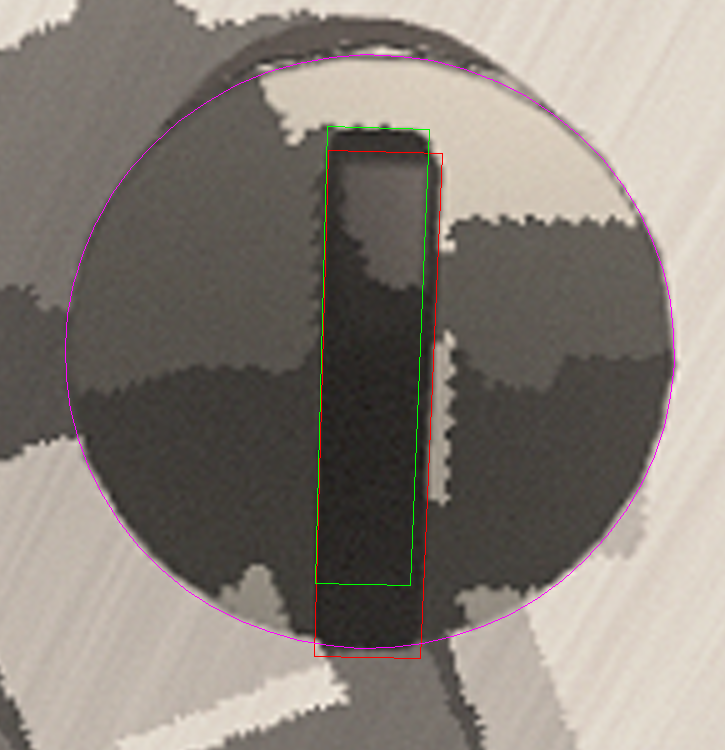

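```bash
python3 -c "
from h import *
show((.441,-.3655,.148),-64,4)"
```

```text
t 3.8 p [ 0.4429 -0.3561  0.2619] a -62.5 tilt 0.13 w 0.0919 F [-0.7  0.5 -0.3] j [-0.68  0.24  1.73 -0.    1.18  1.98]
[[0, 0.2, 0.1, 2.8, 0.4], [0, 0.2, 0.2, 2.9, 0.4], [0, 0.2, 0.1, 2.8, 0.3], [0, 0.2, 0.2, 2.9, 0.4]]
```

Emit:
arm_command(motion=[[0,0.8,0.6,1.0,1.5],[0,0,0,1.8,0],[0,0,0,2.6,0],[0,0,0,2.6,0],[0,0,0,2.0,0],[0,0,0,1.2,0],[0,0,0,0,0]])

```text
time_s: 4.5
position: [0.4361, -0.3744, 0.1425]
ee_rot: [2.652, -1.68, 0.003]
ft_force: [-0.2, 0.2, 0.2]
width: 0.0919
```

```bash
python3 -c "
from h import *
show((.441,-.3655,.148),-64,2)"
```

```text
t 4.5 p [ 0.4361 -0.3744  0.1425] a -64.7 tilt 0.2 w 0.0919 F [-0.2  0.2  0.2] j [-0.71  0.38  1.82 -0.    0.94  1.99]
[[0, -0.3, -0.4, -0.3, -0.4], [0, -0.3, -0.4, -0.3, -0.3]]
```

Emit:
arm_command(motion=[[0,-0.6,-0.8,-0.5,-0.7],[0,0,0,0,0],[0,0,0,0,0]])

```text
time_s: 4.8
position: [0.4414, -0.3662, 0.1494]
ee_rot: [2.661, -1.664, 0.006]
ft_force: [-1.2, 0.2, 0.6]
width: 0.0921
```

```bash
python3 -c "
from h import *
show((.441,-.3655,.148),-64,1)"
```

```text
t 4.8 p [ 0.4414 -0.3662  0.1494] a -64.0 tilt 0.29 w 0.0921 F [-1.2  0.2  0.6] j [-0.69  0.36  1.82 -0.    0.95  2.  ]
[[0, -0.1, 0.0, 0.1, -0.0]]
```

Emit:
arm_command(motion=[[1,0,0,0,0],[1,0,0,0,0],[1,0,0,0,0],[1,0,0,0,0],[1,0,0,0,0],[1,0,0,0,0]], newtons=30)

```text
time_s: 5.4
position: [0.4427, -0.3669, 0.1517]
ee_rot: [2.661, -1.662, 0.013]
ft_force: [0.6, 0.5, -0.3]
width: 0.046
```

```bash
python3 -c "
from h import *
show((.441,-.3655,.148),-64,1)"
```

```text
t 5.4 p [ 0.4427 -0.3669  0.1517] a -64.0 tilt 0.52 w 0.046 F [ 0.6  0.5 -0.3] j [-0.69  0.36  1.82 -0.    0.95  2.  ]
[[0, -0.2, 0.1, 0.4, 0.0]]
```

Emit:
arm_command(motion=[[1,-0.2,0.1,0.4,0],[1,0,0,0,0],[1,0,0,0,0],[1,0,0,0,0],[1,0,0,0,0],[1,0,0,0,0]])

```text
time_s: 6.0
position: [0.4404, -0.3652, 0.147]
ee_rot: [2.661, -1.663, 0.011]
ft_force: [-0.1, 1.1, -0.2]
width: 0.0157
```

```bash
python3 -c "
from h import *
show((.441,-.3655,.148),-64,1)"
```

```text
t 6.0 p [ 0.4404 -0.3652  0.147 ] a -64.0 tilt 0.46 w 0.0157 F [-0.1  1.1 -0.2] j [-0.69  0.36  1.83 -0.    0.94  2.  ]
[[0, 0.0, -0.0, -0.1, 0.0]]
```

Gripped (15.7 mm). Now turn anticlockwise.

Emit:
arm_command(motion=[[1,0,0,0,-6],[1,0,0,0,-6],[1,0,0,0,-6],[1,0,0,0,-6],[1,0,0,0,0]])

```text
time_s: 6.5
position: [0.4408, -0.3655, 0.147]
ee_rot: [2.956, -1.05, 0.011]
ft_force: [-1.7, 1.3, 0.0]
width: 0.0157
```

```bash
python3 -c "
from h import *
show((.441,-.3655,.148),-64,1)"
```

```text
t 6.5 p [ 0.4408 -0.3655  0.147 ] a -39.1 tilt 0.5 w 0.0157 F [-1.7  1.3  0. ] j [-0.69  0.36  1.83 -0.    0.94  1.56]
[[0, 0.0, -0.0, -0.1, 24.9]]
```

Emit:
arm_command(motion=[[1,0,0,0,-7],[1,0,0,0,-7],[1,0,0,0,-7],[1,0,0,0,-7],[1,0,0,0,-7],[1,0,0,0,-7],[1,0,0,0,-7],[1,0,0,0,0]])

```text
time_s: 7.3
position: [0.4409, -0.3658, 0.1472]
ee_rot: [3.122, 0.272, 0.008]
ft_force: [-0.7, -1.2, -0.1]
width: 0.0187
```

```bash
python3 -c "
from h import *
show((.441,-.3655,.148),56,1);print(r.get_state()['torque'])"
```

```text
t 7.3 p [ 0.4409 -0.3658  0.1472] a 10.0 tilt 0.52 w 0.0187 F [-0.7 -1.2 -0.1] j [-0.69  0.36  1.83 -0.    0.94  0.7 ]
[[0, 0.0, -0.0, -0.1, -46.0]]
[ 0.04807965  0.10874054 -1.06657906]
```

```bash
python3 -c "
from h import *
f=save('c_wrist','wrist')
im=f['img'][:,:,::-1][120:480,160:480]
cv2.imwrite('pics/c1.png',cv2.resize(im,(640,600)))
save('c_scene','scene')
show(None,0,0);print(r.get_state()['torque'])"
```

```text
t 7.4 p [ 0.4409 -0.3658  0.1472] a 9.8 tilt 0.52 w 0.0185 F [-1.6 -0.1  0.5] j [-0.69  0.36  1.83 -0.    0.94  0.71]
[-0.05074917  0.21109633 -0.99494662]
```

View pics/c1.png

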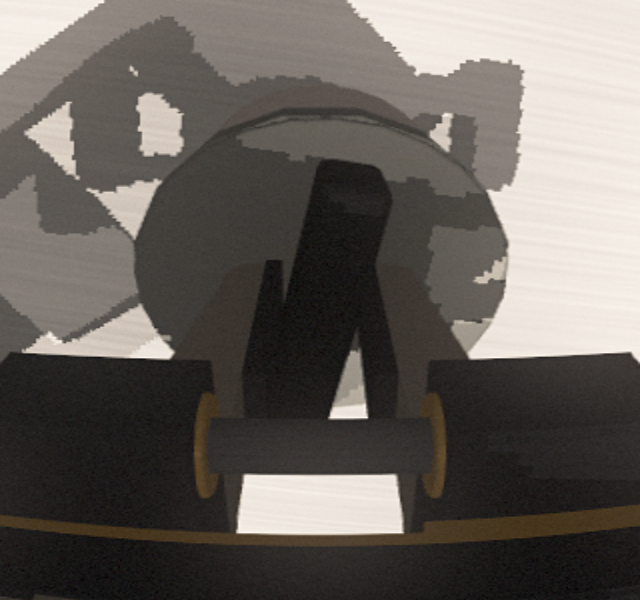

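Emit:
arm_command(motion=[[0.5,0,0,0,0],[0.5,0,0,0,0],[0.5,0,0,0,0],[0.5,0,0,0,0],[0.5,0,0,0,0]])

```text
time_s: 7.9
position: [0.4414, -0.366, 0.1474]
ee_rot: [3.122, 0.257, 0.009]
ft_force: [-0.7, 0.4, 0.5]
width: 0.0461
```

```bash
python3 -c "
from h import *
f=save('d_wrist','wrist')
im=f['img'][:,:,::-1][120:480,160:480]
cv2.imwrite('pics/d1.png',cv2.resize(im,(640,600)))
show(None,0,0);print(r.get_state()['torque'])"
```

```text
t 7.95 p [ 0.4414 -0.366   0.1474] a 9.4 tilt 0.58 w 0.046 F [-0.2  0.6 -0.4] j [-0.69  0.36  1.83 -0.    0.94  0.71]
[0.03352324 0.00074132 0.00683679]
```

View pics/d1.png

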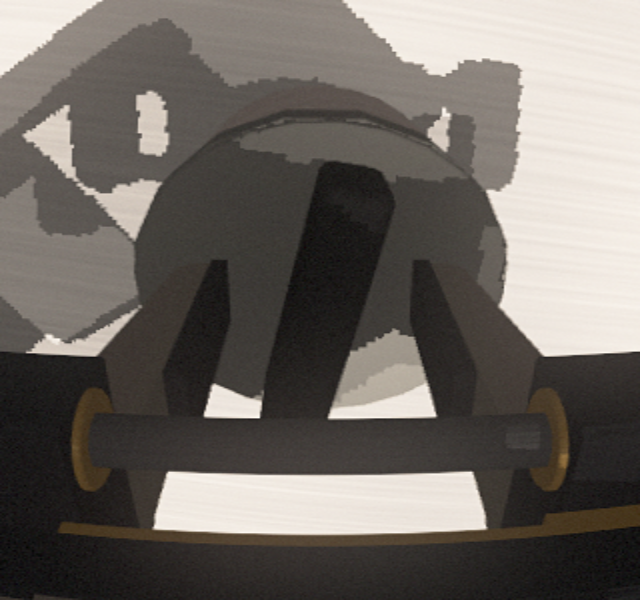

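```bash
cat >> h.py <<'E'
def barfit(name,C,angs,z0=.1,sc=4):
  f=dict(np.load(f'pics/{name}.npz'))
  im=cv2.resize(np.ascontiguousarray(f['img'][:,:,::-1]),None,fx=sc,fy=sc,interpolation=cv2.INTER_CUBIC)
  im=cv2.convertScaleAbs(im,alpha=1.6,beta=10)
  for ang,col in zip(angs,((0,0,255),(0,255,0),(255,0,0))):
    a=np.radians(ang);R=np.array([[np.cos(a),-np.sin(a)],[np.sin(a),np.cos(a)]]);L,W=.038,.008
    P=np.array([proj(f,[*(np.array(C)+R@np.array(q)),z0+.056],True) for q in((L,W),(L,-W),(-L,-W),(-L,W))])
    cv2.polylines(im,[np.round(P*sc).astype(int)],True,col,1)
  u,v=proj(f,[*C,z0+.056],True);x0=int(max(0,u-75));y0=int(max(0,v-85))
  cv2.imwrite(f'pics/{name}_fit.png',im[y0*sc:(y0+145)*sc,x0*sc:(x0+150)*sc])
E
python3 -c "
from h import *
barfit('d_wrist',(.441,-.3655),(-2,-6,-10))"
```

```text
(no output)
```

View pics/d_wrist_fit.png

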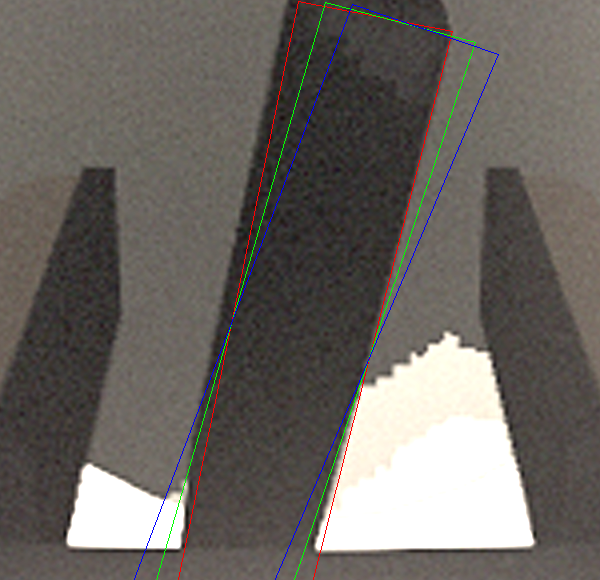

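Emit:
arm_command(motion=[[0.4,0,0,0,6],[0.5,0,0,0,6],[1,0,0,0,0],[1,0,0,0,0],[1,0,0,0,0],[1,0,0,0,0],[1,0,0,0,0],[1,0,0,0,0]], newtons=40)

```text
time_s: 8.75
position: [0.4415, -0.366, 0.1475]
ee_rot: [3.133, -0.068, 0.01]
ft_force: [-0.0, 0.1, 0.7]
width: 0.0153
```

```bash
python3 -c "
from h import *
show((.441,-.3655,.148),56,1);print(r.get_state()['torque'])"
```

```text
t 8.75 p [ 0.4415 -0.366   0.1475] a -2.5 tilt 0.6 w 0.0153 F [-0.   0.1  0.7] j [-0.69  0.36  1.83 -0.    0.94  0.92]
[[0, -0.1, -0.0, -0.0, -58.5]]
[ 0.08595874 -0.03856315 -0.09358162]
```

Emit:
arm_command(motion=[[1,0,0,0,-5],[1,0,0,0,-5],[1,0,0,0,0]])

```text
time_s: 9.05
position: [0.4411, -0.366, 0.1475]
ee_rot: [3.127, 0.207, 0.009]
ft_force: [0.3, -0.7, 0.8]
width: 0.0176
```

```bash
python3 -c "
from h import *
show((.441,-.3655,.148),56,1);print(r.get_state()['torque'])"
```

```text
t 9.05 p [ 0.4411 -0.366   0.1475] a 7.6 tilt 0.55 w 0.0176 F [ 0.3 -0.7  0.8] j [-0.69  0.36  1.83 -0.    0.94  0.75]
[[0, -0.0, -0.1, -0.0, -48.4]]
[ 0.04501887  0.06465639 -1.32827325]
```

```bash
python3 -c "
from h import *
f=save('e_scene','scene');g=save('e_side','side')
A=cv2.resize(f['img'][120:240,150:270,::-1],(400,400),interpolation=cv2.INTER_CUBIC)
B=cv2.resize(g['img'][130:250,370:490,::-1],(400,400),interpolation=cv2.INTER_CUBIC)
cv2.imwrite('pics/e1.png',np.hstack([A,B]))"
```

```text
(no output)
```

View pics/e1.png

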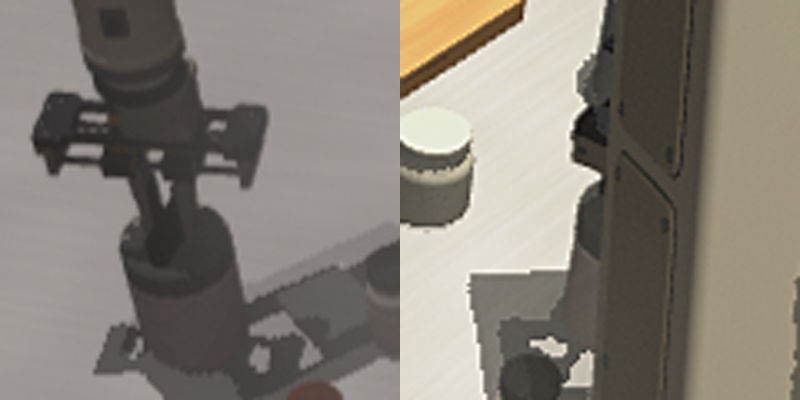

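Emit:
arm_command(motion=[[1,0,0,0,5],[1,0,0,-0.4,0],[1,0,0,-0.4,0]])

```text
time_s: 9.45
position: [0.4406, -0.3659, 0.1543]
ee_rot: [3.134, 0.058, 0.008]
ft_force: [2.6, -2.3, -9.4]
width: 0.0161
```

```bash
python3 -c "
from h import *
show((.441,-.3655,.148),56,1);print(r.get_state()['torque'])"
```

```text
t 9.45 p [ 0.4406 -0.3659  0.1543] a 2.1 tilt 0.51 w 0.0161 F [ 2.6 -2.3 -9.4] j [-0.69  0.35  1.82 -0.    0.95  0.84]
[[0, 0.0, -0.0, 0.6, -53.9]]
[-0.6385863  -0.28846572 -0.66549285]
```

```bash
python3 -c "
from h import *
f=save('f_scene','scene');g=save('f_wrist','wrist')
A=cv2.resize(f['img'][140:240,165:265,::-1],(400,400),interpolation=cv2.INTER_CUBIC)
B=cv2.resize(g['img'][130:430,170:470,::-1],(400,400),interpolation=cv2.INTER_CUBIC)
show(None,0,0)
cv2.imwrite('pics/f1.png',cv2.convertScaleAbs(np.hstack([A,B]),alpha=1.8))"
```

```text
t 9.55 p [ 0.4407 -0.3661  0.1553] a 2.1 tilt 0.53 w 0.0162 F [-0.6 -1.4  2.4] j [-0.69  0.35  1.82 -0.    0.96  0.84]
```

View pics/f1.png

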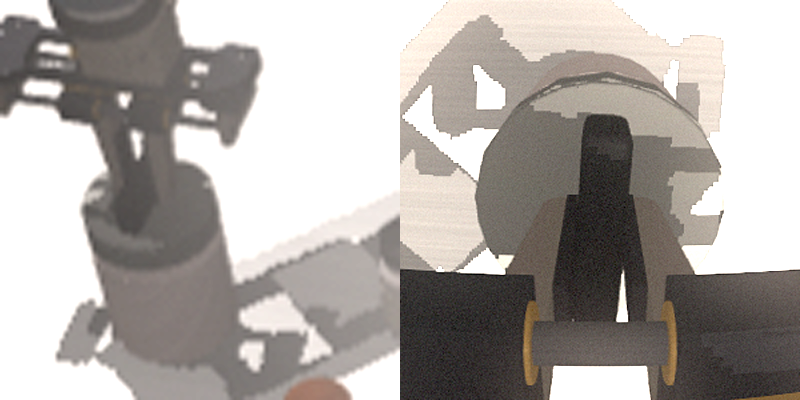

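Emit:
arm_command(motion=[[1,0,0,0.7,0],[1,0,0,0,6],[1,0,0,0,6],[1,0,0,0,0]])

```text
time_s: 9.95
position: [0.4412, -0.3656, 0.1493]
ee_rot: [3.123, -0.271, 0.011]
ft_force: [0.0, 1.0, -0.7]
width: 0.016
```

```bash
python3 -c "
from h import *
show((.441,-.3655,.148),56,1);print(r.get_state()['torque'])"
```

```text
t 9.95 p [ 0.4412 -0.3656  0.1493] a -9.9 tilt 0.55 w 0.016 F [ 0.   1.  -0.7] j [-0.69  0.36  1.83 -0.    0.94  1.05]
[[0, -0.0, -0.0, 0.1, -65.9]]
[ 0.03161584  0.04904717 -0.02401661]
```

Emit:
arm_command(motion=[[1,0,0,0,-4],[1,0,0,0,0]])

```text
time_s: 10.15
position: [0.4411, -0.3652, 0.1494]
ee_rot: [3.131, -0.146, 0.01]
ft_force: [-0.6, -0.3, -1.3]
width: 0.016
```

```bash
python3 -c "
from h import *
show((.441,-.3655,.148),56,1);print(r.get_state()['torque'])"
```

```text
t 10.15 p [ 0.4411 -0.3652  0.1494] a -5.4 tilt 0.53 w 0.016 F [-0.6 -0.3 -1.3] j [-0.69  0.36  1.83 -0.    0.94  0.97]
[[0, -0.0, 0.0, 0.1, -61.4]]
[-0.01523082  0.06246066 -0.03583441]
```

Emit:
arm_command(motion=[[1,0,0,0,-4],[1,0,0,0,0]])

```text
time_s: 10.35
position: [0.4413, -0.3658, 0.1496]
ee_rot: [3.133, -0.03, 0.01]
ft_force: [-0.9, -2.8, -1.6]
width: 0.0158
```

```bash
python3 -c "
from h import *
show((.441,-.3655,.148),56,1);print(r.get_state()['torque'])"
```

```text
t 10.35 p [ 0.4413 -0.3658  0.1496] a -1.1 tilt 0.61 w 0.0158 F [-0.9 -2.8 -1.6] j [-0.69  0.36  1.83 -0.    0.94  0.9 ]
[[0, -0.0, -0.0, 0.2, -57.1]]
[-0.51849637  0.18066947 -0.17783227]
```

Emit:
arm_command(motion=[[1,0,0,0,2],[1,0,0,-0.5,0],[1,0,0,-0.5,0],[1,0,0,-0.5,0]], newtons=50)

```text
time_s: 10.75
position: [0.4408, -0.365, 0.1651]
ee_rot: [3.133, -0.09, 0.008]
ft_force: [0.5, 1.5, -1.6]
width: 0.0157
```

```bash
python3 -c "
from h import *
show(None,0,0);print(r.get_state()['torque'])
f=save('g_scene','scene');g=save('g_wrist','wrist')
A=cv2.resize(f['img'][140:240,165:265,::-1],(400,400),interpolation=cv2.INTER_CUBIC)
B=cv2.resize(g['img'][130:430,170:470,::-1],(400,400),interpolation=cv2.INTER_CUBIC)
show(None,0,0)
cv2.imwrite('pics/g1.png',cv2.convertScaleAbs(np.hstack([A,B]),alpha=1.8))"
```

```text
t 10.75 p [ 0.4408 -0.365   0.1651] a -3.3 tilt 0.5 w 0.0157 F [ 0.5  1.5 -1.6] j [-0.69  0.34  1.82 -0.    0.98  0.94]
[ 0.0738737  -0.01997763  0.02923593]
t 10.85 p [ 0.4413 -0.3654  0.1657] a -3.3 tilt 0.59 w 0.0158 F [-0.3  0.1 -0.8] j [-0.69  0.34  1.82 -0.    0.98  0.94]
```

View pics/g1.png

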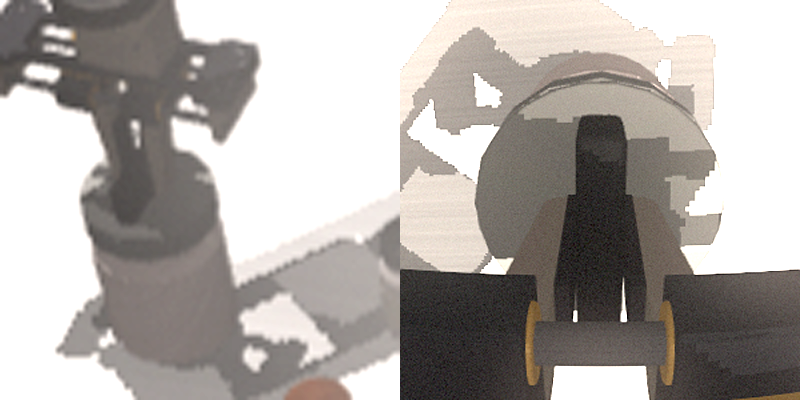

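The lid is moving with the gripper (its skirt edge rose in the scene crop, only its own weight on the wrist), so it is free. Lift on.

Emit:
arm_command(motion=[[1,0,0,-1,0],[1,0,0,-2,0],[1,0,0,-3,0],[1,0,0,-3,0],[1,0,0,-3,0],[1,0,0,-2,0],[1,0,0,0,0]])

```text
time_s: 11.55
position: [0.4399, -0.3634, 0.3143]
ee_rot: [3.133, -0.088, 0.01]
ft_force: [0.4, 0.2, -0.6]
width: 0.0156
```

```bash
python3 -c "
from h import *
f=save('h_scene','scene');g=save('h_side','side')
show((.557,-.033,.31),15,14,1);print(r.get_state()['torque'])
for c,ff in(('scene',f),('side',g)):
  for d in r.place_of('tray',c): print(c,d['p'],np.round(d['location'],1),atz(ff,d['location'],0).round(4))
cv2.imwrite('pics/h1.png',f['img'][100:300,150:400,::-1].repeat(3,0).repeat(3,1))"
```

```text
t 11.65 p [ 0.4389 -0.3626  0.3111] a -3.2 tilt 0.34 w 0.0154 F [ 0.1  0.1 -1.2] j [-0.69  0.2   1.67 -0.    1.27  0.94]
[[1, 0.7, -2.4, 0.0, -1.3], [1, 0.8, -2.4, 0.0, -1.3], [1, 0.8, -2.4, 0.0, -1.3], [1, 0.9, -2.3, 0.0, -1.3], [1, 0.9, -2.3, 0.0, -1.3], [1, 1.0, -2.3, 0.0, -1.3], [1, 1.0, -2.3, 0.0, -1.3], [1, 1.1, -2.3, 0.0, -1.3]]
[[1, 1.1, -2.2, 0.0, -1.3], [1, 1.2, -2.2, 0.0, -1.3], [1, 1.2, -2.2, 0.0, -1.3], [1, 1.3, -2.1, 0.0, -1.3], [1, 1.3, -2.1, 0.1, -1.3], [1, 1.4, -2.1, 0.0, -1.3]]
[ 0.04329745 -0.01982061 -0.06009159]
scene 0.56 [303.8 264.1] [ 0.5465 -0.0294 -0.    ]
side 0.82 [327.5 263.5] [ 0.5593 -0.0362  0.    ]
side 0.48 [372.3 191.5] [ 0.6731 -0.3516  0.    ]
```

View pics/h1.png

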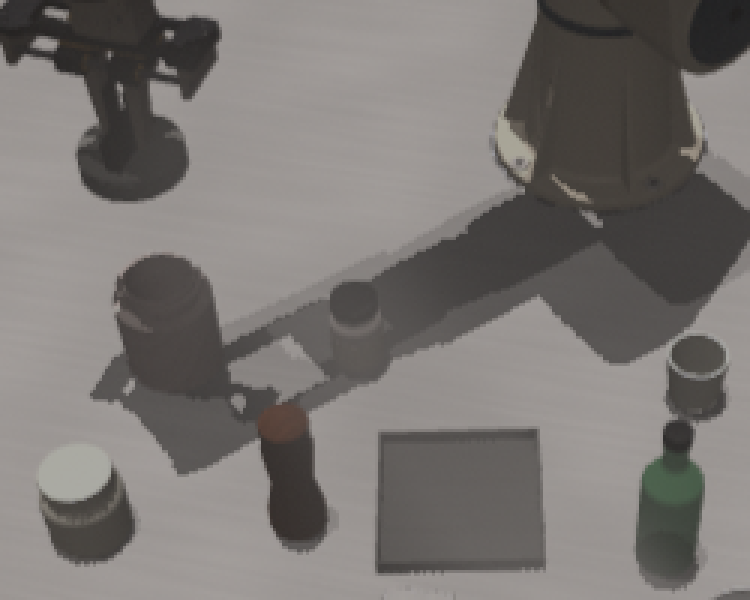

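```bash
python3 -c "
from h import *
f=dict(np.load('pics/h_scene.npz'))
P=[atz(f,p,z) for p,z in (((275.3,290.7),0),((331.7,289.),0),((330,243.4),.016),((276,244),.016))]
for p in P:print(p.round(4))
print(np.mean(P,0))"
```

```text
[ 0.6567 -0.0854  0.    ]
[0.6154 0.0696 0.    ]
[0.4648 0.0318 0.016 ]
[ 0.5031 -0.1259  0.016 ]
[ 0.55999323 -0.02746124  0.008     ]
```

Emit:
arm_command(motion=[[1,0.7,-2.4,0,-1.3],[1,0.8,-2.4,0,-1.3],[1,0.8,-2.4,0,-1.3],[1,0.9,-2.3,0,-1.3],[1,0.9,-2.3,0,-1.3],[1,1.0,-2.3,0,-1.3],[1,1.0,-2.3,0,-1.3],[1,1.1,-2.3,0,-1.3]])

```text
time_s: 12.55
position: [0.5015, -0.1664, 0.2951]
ee_rot: [-3.128, -0.199, 0.03]
ft_force: [1.1, 0.1, -1.7]
width: 0.0157
```

Emit:
arm_command(motion=[[1,1.1,-2.2,0,-1.3],[1,1.2,-2.2,0,-1.3],[1,1.2,-2.2,0,-1.3],[1,1.3,-2.1,0,-1.3],[1,0.5,-0.8,0.1,0],[1,0,0,0,0]])

```text
time_s: 13.15
position: [0.5351, -0.0563, 0.284]
ee_rot: [-3.108, -0.351, 0.053]
ft_force: [-0.1, -0.4, -1.6]
width: 0.0154
```

```bash
python3 -c "
from h import *
f=save('i_wrist','wrist')
show((.557,-.033,.31),15,2,1)
for d in r.place_of('tray','wrist'): print(d['p'],np.round(d['location'],1),atz(f,d['location'],0,True).round(4))
"
```

```text
t 13.2 p [ 0.5349 -0.0569  0.2841] a 12.9 tilt 2.07 w 0.0157 F [-0.3  0.  -1.6] j [-0.11  0.19  1.74  0.01  1.25  1.23]
[[1, 1.3, -0.9, -1.3, -1.1], [1, 1.4, -0.9, -1.3, -1.0]]
0.92 [304.  167.5] [ 0.5601 -0.0263  0.    ]
```

View pics/i_wrist.png

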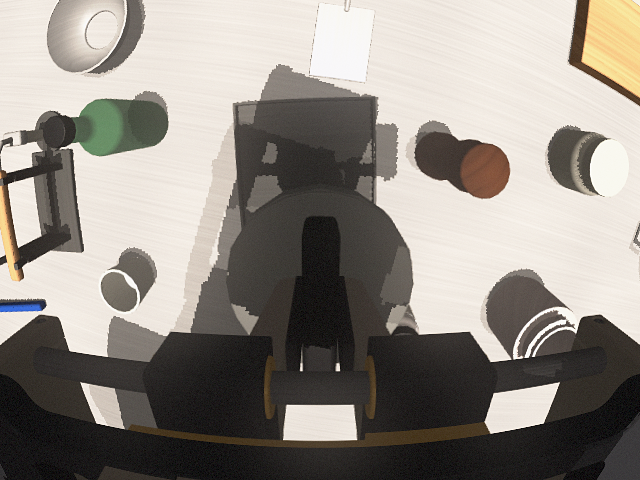

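```bash
python3 -c "
from h import *
show((.560,-.027,.20),13,6,1)"
```

```text
t 13.25 p [ 0.5349 -0.0575  0.2845] a 12.8 tilt 2.03 w 0.0158 F [ 0.1 -0.1 -0.5] j [-0.11  0.19  1.73  0.01  1.25  1.23]
[[1, 0.5, -0.4, 1.4, -0.0], [1, 0.5, -0.4, 1.4, -0.0], [1, 0.5, -0.4, 1.4, -0.0], [1, 0.5, -0.4, 1.4, -0.1], [1, 0.6, -0.4, 1.4, -0.0], [1, 0.5, -0.4, 1.4, -0.1]]
```

Emit:
arm_command(motion=[[1,0.5,-0.4,1.4,0],[1,0.5,-0.4,1.4,0],[1,0.5,-0.4,1.4,0],[1,0.5,-0.4,1.4,0],[1,0.5,-0.4,1.4,0],[1,0.5,-0.4,1.4,0],[1,0,0,0,0]])

```text
time_s: 13.95
position: [0.5555, -0.0285, 0.1903]
ee_rot: [-3.111, -0.339, 0.057]
ft_force: [0.4, 0.5, -1.6]
width: 0.0159
```

```bash
python3 -c "
from h import *
show((.560,-.027,.10),13,6,1)"
```

```text
t 13.95 p [ 0.5555 -0.0285  0.1903] a 12.4 tilt 2.19 w 0.0159 F [ 0.4  0.5 -1.6] j [-0.06  0.31  1.8   0.01  1.07  1.29]
[[1, 0.1, -0.0, 1.5, -0.1], [1, 0.1, -0.0, 1.5, -0.1], [1, 0.1, -0.0, 1.5, -0.1], [1, 0.1, -0.0, 1.5, -0.1], [1, 0.0, -0.0, 1.5, -0.1], [1, 0.1, -0.0, 1.5, -0.1]]
```

Emit:
arm_command(motion=[[1,0.2,0,2,0],[1,0.2,0,2.5,0],[1,0.2,0,2.5,0],[1,0.2,0,2,0],[1,0.1,0,1.2,0],[1,0,0,0,0]])

```text
time_s: 14.55
position: [0.5628, -0.0262, 0.0858]
ee_rot: [-3.112, -0.339, 0.051]
ft_force: [0.3, 1.2, -1.5]
width: 0.016
```

```bash
python3 -c "
from h import *
show((.560,-.027,.052),13,3,1)"
```

```text
t 14.55 p [ 0.5628 -0.0262  0.0858] a 12.4 tilt 1.98 w 0.016 F [ 0.3  1.2 -1.5] j [-0.05  0.45  1.86  0.01  0.87  1.3 ]
[[1, -0.1, 0.0, 1.1, -0.2], [1, -0.1, 0.0, 1.1, -0.2], [1, -0.1, 0.0, 1.2, -0.2]]
```

Emit:
arm_command(motion=[[1,-0.1,0,1,0],[1,0,0,1,0],[1,0,0,0.5,0],[1,0,0,0.3,0],[1,0,0,0.2,0],[1,0,0,0,0]])

```text
time_s: 15.15
position: [0.5626, -0.0265, 0.0562]
ee_rot: [-3.113, -0.339, 0.045]
ft_force: [0.1, 0.2, -2.2]
width: 0.0159
```

```bash
python3 -c "
from h import *
show((.560,-.027,.052),13,3,1)
f=save('j_side','side');cv2.imwrite('pics/j1.png',cv2.resize(f['img'][180:310,250:430,::-1],None,fx=4,fy=4,interpolation=cv2.INTER_CUBIC))"
```

```text
t 15.15 p [ 0.5626 -0.0265  0.0562] a 12.4 tilt 1.74 w 0.0159 F [ 0.1  0.2 -2.2] j [-0.05  0.5   1.87  0.01  0.8   1.3 ]
[[1, -0.1, -0.0, 0.1, -0.2], [1, -0.1, -0.0, 0.2, -0.2], [1, -0.1, -0.0, 0.1, -0.2]]
```

View pics/j1.png

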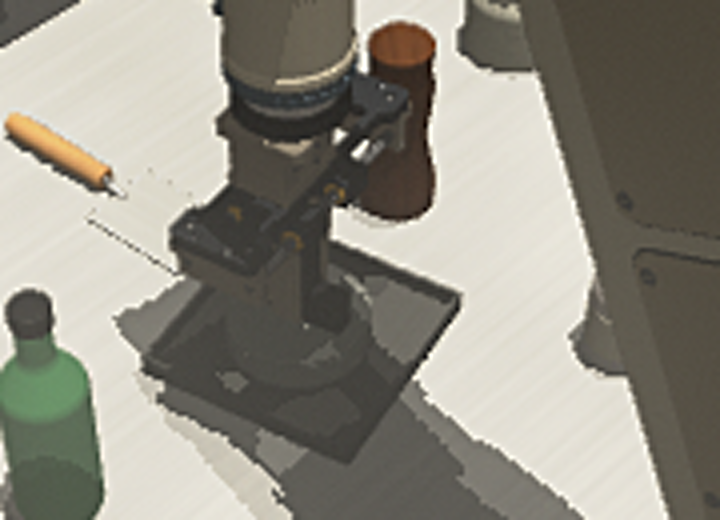

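Emit:
arm_command(motion=[[1,-0.1,0,0.4,0],[1,0,0,0.3,0],[1,0,0,0.2,0],[1,0,0,0,0]])

```text
time_s: 15.6
position: [0.5616, -0.0266, 0.0511]
ee_rot: [-3.113, -0.338, 0.043]
ft_force: [0.1, -0.1, -1.9]
width: 0.0159
```

```bash
python3 -c "
from h import *
show((.560,-.027,.052),13,3,1)"
```

```text
t 15.6 p [ 0.5616 -0.0266  0.0511] a 12.4 tilt 1.69 w 0.0159 F [ 0.1 -0.1 -1.9] j [-0.05  0.5   1.88  0.01  0.79  1.3 ]
[[1, -0.1, 0.0, -0.0, -0.2], [1, -0.0, 0.0, -0.0, -0.2], [1, -0.1, 0.0, -0.1, -0.2]]
```

Emit:
arm_command(motion=[[1,0,0,0.3,0],[1,0,0,0.2,0],[1,0,0,0,0]])

```text
time_s: 15.9
position: [0.5619, -0.0264, 0.0511]
ee_rot: [-3.113, -0.339, 0.041]
ft_force: [-0.6, -0.7, -1.8]
width: 0.0159
```

Emit:
arm_command(motion=[[1,0,0,0.2,0],[1,0,0,0,0]])

```text
time_s: 16.1
position: [0.5622, -0.0263, 0.0506]
ee_rot: [-3.113, -0.339, 0.039]
ft_force: [-0.5, -1.1, 0.0]
width: 0.0156
```

Emit:
arm_command(motion=[[1,0,0,0.3,0],[1,0,0,0.2,0],[1,0,0,0,0]])

```text
time_s: 16.4
position: [0.5624, -0.0261, 0.0508]
ee_rot: [-3.113, -0.34, 0.038]
ft_force: [0.8, 0.4, -1.2]
width: 0.0158
```

```bash
python3 -c "
from h import *
show((.560,-.027,.052),13,3,1);print(r.get_state()['torque'])"
```

```text
t 16.4 p [ 0.5624 -0.0261  0.0508] a 12.5 tilt 1.5 w 0.0158 F [ 0.8  0.4 -1.2] j [-0.05  0.5   1.88  0.01  0.79  1.29]
[[1, -0.1, 0.0, -0.0, -0.2], [1, -0.1, 0.0, -0.1, -0.2], [1, -0.1, 0.0, -0.0, -0.1]]
[-0.00969279 -0.05992076 -0.0234316 ]
```

Emit:
arm_command(motion=[[1,0,0,0.6,0],[1,0,0,0.4,0]])

```text
time_s: 16.6
position: [0.564, -0.0257, 0.048]
ee_rot: [-3.113, -0.34, 0.034]
ft_force: [-21.5, -0.0, 64.3]
width: 0.0154
```

```bash
python3 -c "
from h import *
show((.560,-.027,.052),13,3,1);print(r.get_state()['torque'])"
```

```text
t 16.6 p [ 0.564  -0.0257  0.048 ] a 12.5 tilt 1.35 w 0.0154 F [-21.5  -0.   64.3] j [-0.05  0.51  1.88  0.01  0.78  1.29]
[[1, -0.1, 0.0, -0.1, -0.2], [1, -0.2, 0.0, -0.1, -0.2], [1, -0.1, 0.0, -0.2, -0.1]]
[-0.5203388   3.80735028  0.01385998]
```

Emit:
arm_command(motion=[[1,0,0,-0.2,0],[1,0,0,0,0]])

```text
time_s: 16.8
position: [0.5647, -0.0258, 0.0512]
ee_rot: [-3.113, -0.34, 0.03]
ft_force: [0.7, 0.0, -2.0]
width: 0.0159
```

Emit:
arm_command(motion=[[0.6,0,0,0,0],[0.6,0,0,0,0],[0.6,0,0,0,0],[0.6,0,0,0,0],[0.6,0,0,0,0]])

```text
time_s: 17.3
position: [0.5637, -0.0257, 0.0485]
ee_rot: [-3.113, -0.34, 0.034]
ft_force: [-0.3, 0.0, -0.7]
width: 0.037
```

```bash
python3 -c "
from h import *
show((.560,-.027,.052),13,3,1);print(r.get_state()['torque'])"
```

```text
t 17.3 p [ 0.5637 -0.0257  0.0485] a 12.5 tilt 1.39 w 0.037 F [-0.3  0.  -0.7] j [-0.05  0.51  1.88  0.01  0.78  1.29]
[[1, -0.1, 0.0, -0.1, -0.2], [1, -0.1, 0.0, -0.1, -0.2], [1, -0.2, 0.0, -0.2, -0.1]]
[-0.01298556 -0.02046769  0.03229917]
```

Emit:
arm_command(motion=[[0.5,0,0,-1,0],[0.3,0,0,-2,0],[0,0,0,-4,0],[0,0,0,-5,0],[0,0,0,-5,0],[0,0,0,-4,0],[0,0,0,-3,0],[0,0,0,0,0]])

```text
time_s: 18.1
position: [0.5684, -0.0276, 0.3014]
ee_rot: [-3.113, -0.34, 0.036]
ft_force: [0.8, 0.6, -0.2]
width: 0.0917
```

```bash
python3 -c "
from h import *
show((.43,.29,.29),12.5,10,0)
f=save('k_side','side');g=save('k_wrist','wrist');cv2.imwrite('pics/k1.png',np.hstack([cv2.resize(f['img'][200:310,270:380,::-1],(390,390),interpolation=cv2.INTER_CUBIC),cv2.resize(g['img'][:400,100:500,::-1],(390,390))]))
for c,ff,fi in(('side',f,0),('wrist',g,1)):
  for n,z in (('tray',0),('lid',.003)):
    for d in r.place_of(n,c)[:2]: print(c,n,d['p'],atz(ff,d['location'],z,fi).round(4))
"
```

```text
t 18.1 p [ 0.5684 -0.0276  0.3014] a 12.5 tilt 1.43 w 0.0917 F [ 0.8  0.6 -0.2] j [-0.05  0.22  1.66  0.01  1.29  1.3 ]
[[0, -0.7, -3.4, 0.1, -0.0], [0, -0.7, -3.4, 0.1, -0.0], [0, -0.7, -3.4, 0.1, -0.0], [0, -0.7, -3.4, 0.1, -0.0], [0, -0.6, -3.4, 0.1, -0.0], [0, -0.7, -3.4, 0.1, -0.0], [0, -0.6, -3.4, 0.1, -0.0], [0, -0.7, -3.4, 0.1, -0.0]]
[[0, -0.6, -3.4, 0.2, -0.0], [0, -0.7, -3.4, 0.1, -0.0]]
side tray 0.93 [ 0.5578 -0.0258  0.    ]
side tray 0.6 [ 0.5041 -0.4901  0.    ]
side lid 0.88 [ 0.5633 -0.0197  0.003 ]
wrist tray 0.7 [ 0.3934  0.431  -0.    ]
wrist tray 0.47 [ 0.6682 -0.3666  0.    ]
wrist lid 0.82 [ 0.5625 -0.0245  0.003 ]
```

View pics/k1.png

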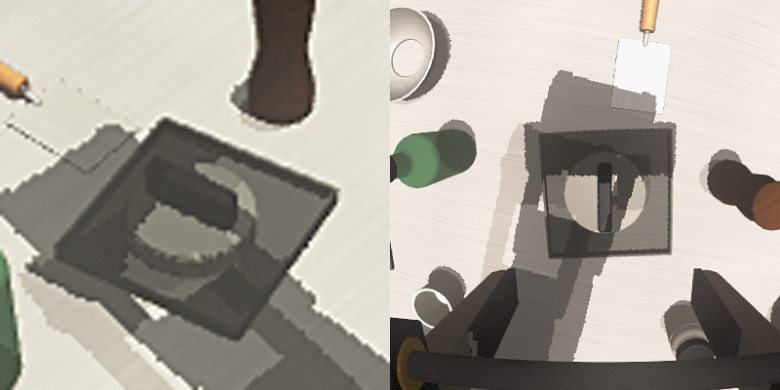

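The lid lies flat and central in the tray. On to the brush.

Emit:
arm_command(motion=[[0,-0.7,-3.4,-0.2,0],[0,-0.7,-3.4,-0.2,0],[0,-0.7,-3.4,0,0],[0,-0.7,-3.4,0,0],[0,-0.6,-3.4,0,0],[0,-0.7,-3.4,0,0],[0,-0.6,-3.4,0,0],[0,-0.7,-3.4,0,0]])

```text
time_s: 19.2
position: [0.4472, 0.2308, 0.293]
ee_rot: [-3.114, -0.328, 0.084]
ft_force: [0.2, -0.0, -0.1]
width: 0.0921
```

Emit:
arm_command(motion=[[0,-0.6,-3,0,0],[0,-0.4,-1.5,0,0],[0,0,0,0,0]])

```text
time_s: 19.5
position: [0.4237, 0.2768, 0.2903]
ee_rot: [-3.115, -0.335, 0.095]
ft_force: [0.3, -0.1, -0.0]
width: 0.0922
```

```bash
python3 -c "
from h import *
show((.455,.317,.25),12.5,4,0)
g=save('l_wrist','wrist')
for n,z in (('brush',.112),('rest',0),('brush_tip',.024)):
    for d in r.place_of(n,'wrist')[:3]: print(n,d['p'],np.round(d['location']),atz(g,d['location'],z,1).round(4))
"
```

```text
t 19.5 p [0.4237 0.2768 0.2903] a 12.3 tilt 3.48 w 0.0922 F [ 0.3 -0.1 -0. ] j [0.55 0.14 1.78 0.03 1.27 1.9 ]
[[0, 1.0, -0.8, 1.0, -0.1], [0, 1.0, -0.8, 1.0, -0.0], [0, 1.0, -0.8, 1.0, -0.1], [0, 0.9, -0.9, 1.0, -0.0]]
brush 0.94 [281. 165.] [0.4563 0.3221 0.112 ]
brush 0.56 [179. 296.] [0.3009 0.4051 0.112 ]
rest 0.9 [293. 153.] [0.4555 0.3209 0.    ]
brush_tip 0.82 [292.  72.] [0.5471 0.339  0.024 ]
brush_tip 0.72 [590.  10.] [ 0.7517 -0.0099  0.024 ]
brush_tip 0.71 [104. 243.] [0.2956 0.5519 0.024 ]
```

View pics/l_wrist.png

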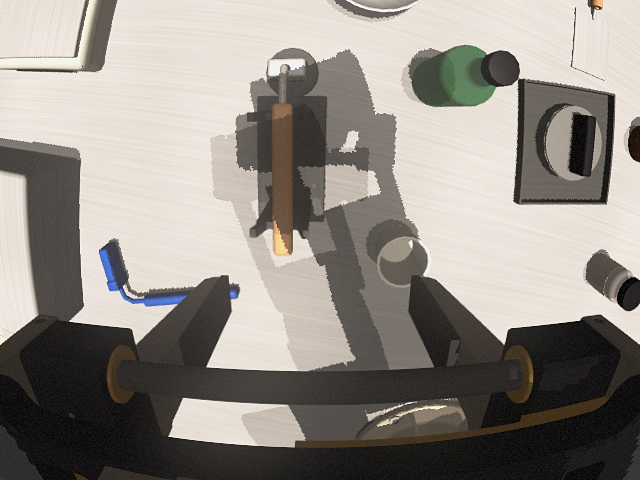

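```bash
python3 -c "
from h import *
g=dict(np.load('pics/l_wrist.npz'))
A=atz(g,(283.5,104),.119,1);B=atz(g,(283.5,252),.119,1);d=A-B;print(A,B,np.linalg.norm(d),np.degrees(np.arctan2(d[1],d[0])), B+d*85/140)
s,p,a,R=pose();print(R[:,2])
im=cv2.resize(g['img'][30:280,200:370,::-1],None,fx=3,fy=3,interpolation=cv2.INTER_CUBIC)
C=np.array([.4565,.3215])
for ang,col in((10.5,(0,0,255)),(12.5,(0,255,0))):
  c,s=np.cos(np.radians(ang)),np.sin(np.radians(ang));M=np.array([[c,-s],[s,c]])
  P=np.array([proj(g,[*(C+M@np.array(q)),.119],True) for q in((.055,.009),(.055,-.009),(-.085,-.009),(-.085,.009))])
  cv2.polylines(im,[np.round((P-[200,30])*3).astype(int)],True,col,1)
  P=np.array([proj(g,[*(C+M@np.array(q)),.0],True) for q in((.075,.04),(.075,-.04),(-.075,-.04),(-.075,.04))])
  cv2.polylines(im,[np.round((P-[200,30])*3).astype(int)],True,col,1)
cv2.imwrite('pics/l_fit.png',im[:600])
"
```

```text
[0.50970221 0.32967327 0.119     ] [0.37838341 0.30421028 0.119     ] 0.13376468217187532 10.973596620908424 [0.45811268 0.31966995 0.119     ]
[-5.93385324e-02  4.53075012e-04 -9.98237814e-01]
```

View pics/l_fit.png

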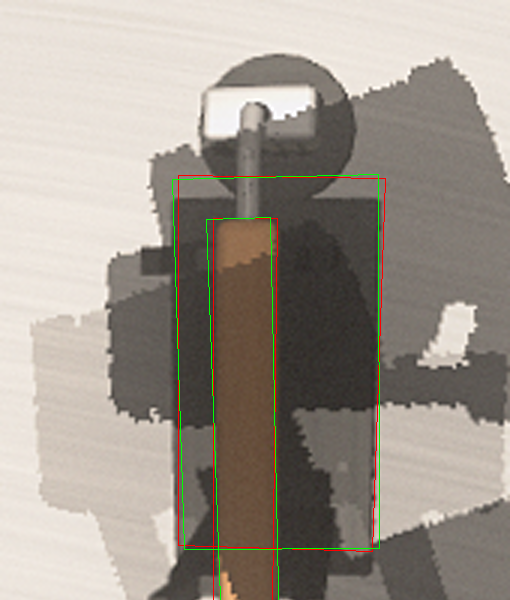

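```bash
cat >> h.py <<'E'
def go(tgt,at,n,hand,off=None):
    s,p,a,R=pose();print('t',round(s['time_s'],2),'p',p.round(4),'a',round(a,1),'zt',R[:,2].round(3),'w',round(s['width'],4),'F',np.array(s['ft_force']).round(1),'T',np.array(s['torque']).round(2),'j6',round(s['joints'][5],2))
    if tgt is None: return
    tgt=np.array(tgt,float);rows=[];at=a+(at-a+180)%360-180
    for i in range(n):
        row=[round(float(v),1) for v in R.T@(tgt-p)*100/(n-i)]+[round(float(-(at-a)/(n-i)),1)]
        p=p+R@np.array(row[:3])/100; a-=row[3]; t=np.radians(row[3]); R=R@cv2.Rodrigues(np.array([0,0,t]))[0]
        rows.append([hand]+row)
    for i in range(0,n,8):print(rows[i:i+8])
E
python3 -c "
from h import *
go((.456,.320,.20),11,4,0)"
```

```text
t 19.7 p [0.4252 0.2748 0.291 ] a 12.1 zt [-0.059  0.    -0.998] w 0.0917 F [ 0.1  0.7 -0. ] T [-0.01 -0.03 -0.01] j6 1.9
[[0, 1.1, -0.9, 2.2, 0.3], [0, 1.1, -0.9, 2.2, 0.3], [0, 1.1, -0.9, 2.3, 0.3], [0, 1.1, -1.0, 2.2, 0.2]]
```

Emit:
arm_command(motion=[[0.3,1.1,-0.9,2.2,0.3],[0.3,1.1,-0.9,2.2,0.3],[0.3,1.1,-0.9,2.2,0.3],[0.3,1,-0.8,1.5,0.2],[0.3,0,0,0,0],[0.3,0,0,0,0]])

```text
time_s: 20.3
position: [0.4605, 0.313, 0.206]
ee_rot: [-3.122, -0.287, 0.089]
ft_force: [0.8, -0.1, -0.3]
width: 0.0644
```

```bash
python3 -c "
from h import *
go((.456,.320,.15),11,3,.3)
g=save('m_wrist','wrist')
im=cv2.resize(g['img'][50:400,150:500,::-1],None,fx=1.7,fy=1.7,interpolation=cv2.INTER_CUBIC)
C=np.array([.456,.320])
for ang,col in((11,(0,0,255)),):
  c,s=np.cos(np.radians(ang)),np.sin(np.radians(ang));M=np.array([[c,-s],[s,c]])
  P=np.array([proj(g,[*(C+M@np.array(q)),.119],True) for q in((.055,.009),(.055,-.009),(-.085,-.009),(-.085,.009))])
  cv2.polylines(im,[np.round((P-[150,50])*1.7).astype(int)],True,col,1)
cv2.imwrite('pics/m_fit.png',im)
for d in r.place_of('brush','wrist')[:1]: print(d['p'],np.round(d['location']),atz(g,d['location'],.112,1).round(4))
"
```

```text
t 20.3 p [0.4605 0.313  0.206 ] a 10.5 zt [-0.057  0.    -0.998] w 0.0644 F [ 0.8 -0.1 -0.3] T [ 0.02  0.   -0.01] j6 1.95
[[0.3, -0.0, -0.2, 1.9, -0.2], [0.3, -0.0, -0.3, 1.9, -0.1], [0.3, -0.0, -0.2, 1.8, -0.2]]
0.79 [308. 240.] [0.4597 0.3227 0.112 ]
```

View pics/m_fit.png

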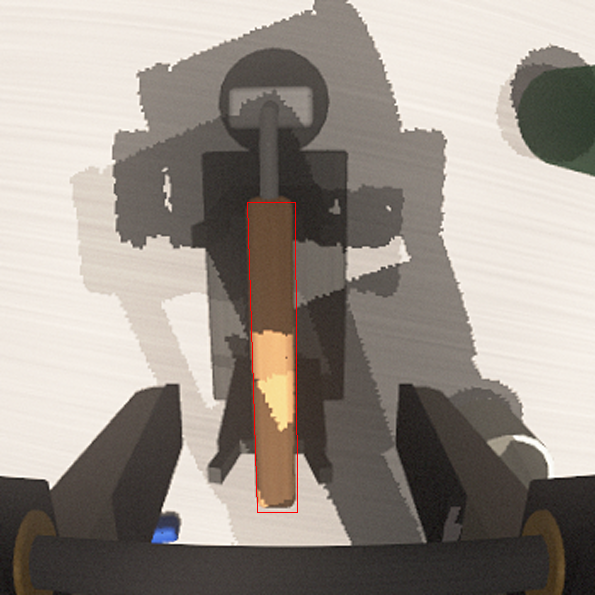

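Emit:
arm_command(motion=[[0.3,-0.1,-0.7,1.5,-0.2],[0.3,0,0,1.9,0],[0.3,0,0,1.5,0],[0.3,0,0,1,0],[0.3,0,0,0,0]])

```text
time_s: 20.9
position: [0.4548, 0.3209, 0.1473]
ee_rot: [-3.118, -0.292, 0.08]
ft_force: [0.8, 0.3, -0.2]
width: 0.0641
```

```bash
python3 -c "
from h import *
go((.458,.3205,.111),10.7,2,.3)"
```

```text
t 20.9 p [0.4548 0.3209 0.1473] a 10.7 zt [-0.052  0.005 -0.999] w 0.0641 F [ 0.8  0.3 -0.2] T [ 0.01 -0.02 -0.05] j6 1.95
[[0.3, 0.2, 0.1, 1.8, 0.0], [0.3, 0.3, 0.0, 1.8, 0.0]]
```

Emit:
arm_command(motion=[[0.3,0.3,0.1,1.5,0],[0.3,0.2,0,1.2,0],[0.3,0,0,0.6,0],[0.3,0,0,0,0]])

```text
time_s: 21.3
position: [0.459, 0.3215, 0.1121]
ee_rot: [-3.117, -0.292, 0.078]
ft_force: [-0.7, -0.1, 0.1]
width: 0.0641
```

```bash
python3 -c "
from h import *
go((.458,.3205,.111),10.7,1,.3)"
```

```text
t 21.3 p [0.459  0.3215 0.1121] a 10.7 zt [-0.05   0.005 -0.999] w 0.0641 F [-0.7 -0.1  0.1] T [-0.02 -0.04 -0.01] j6 1.95
[[0.3, -0.1, 0.1, 0.1, 0.0]]
```

Emit:
arm_command(motion=[[1,0,0.1,0.1,0],[1,0,0,0,0],[1,0,0,0,0],[1,0,0,0,0],[1,0,0,0,0],[1,0,0,0,0],[1,0,0,0,0],[1,0,0,0,0]], newtons=40)

```text
time_s: 22.1
position: [0.4599, 0.3209, 0.1123]
ee_rot: [-3.116, -0.292, 0.074]
ft_force: [1.4, 0.6, -0.3]
width: 0.0176
```

```bash
python3 -c "
from h import *
go((.458,.3205,.111),10.7,1,.3)"
```

```text
t 22.1 p [0.4599 0.3209 0.1123] a 10.7 zt [-0.048  0.007 -0.999] w 0.0176 F [ 1.4  0.6 -0.3] T [-0.01 -0.04  0.03] j6 1.95
[[0.3, -0.2, 0.0, 0.1, 0.0]]
```

Emit:
arm_command(motion=[[1,0,0,-1,0],[1,0,0,-2,0],[1,0,0,-3,0],[1,0,0,-4,0],[1,0,0,-4,0],[1,0,0,-3,0],[1,0,0,-1.5,0],[1,0,0,0,0]])

```text
time_s: 22.9
position: [0.4679, 0.3186, 0.3076]
ee_rot: [-3.117, -0.292, 0.078]
ft_force: [-0.5, -0.1, -1.2]
width: 0.0178
```

```bash
python3 -c "
from h import *
go((.383,-.2965,.31),-50,22,1)
g=save('n_wrist','wrist');f=save('n_scene','scene')
cv2.imwrite('pics/n1.png',np.hstack([g['img'][:,120:520,::-1],cv2.resize(f['img'][130:330,320:487,::-1],(400,480),interpolation=cv2.INTER_CUBIC)]))"
```

```text
t 22.9 p [0.4679 0.3186 0.3076] a 10.7 zt [-0.05   0.005 -0.999] w 0.0178 F [-0.5 -0.1 -1.2] T [ 0.03 -0.05  0.04] j6 1.95
[[1, -0.9, 2.7, -0.0, 2.8], [1, -0.8, 2.7, -0.0, 2.8], [1, -0.6, 2.7, -0.0, 2.8], [1, -0.5, 2.8, -0.0, 2.8], [1, -0.4, 2.8, -0.0, 2.8], [1, -0.2, 2.8, -0.0, 2.7], [1, -0.1, 2.8, -0.0, 2.8], [1, 0.0, 2.8, -0.0, 2.7]]
[[1, 0.2, 2.8, -0.0, 2.8], [1, 0.3, 2.8, -0.0, 2.7], [1, 0.5, 2.8, -0.0, 2.8], [1, 0.6, 2.8, -0.0, 2.7], [1, 0.7, 2.7, -0.0, 2.8], [1, 0.8, 2.7, -0.0, 2.7], [1, 1.0, 2.7, -0.0, 2.8], [1, 1.1, 2.6, -0.0, 2.7]]
[[1, 1.2, 2.5, -0.0, 2.8], [1, 1.4, 2.5, -0.0, 2.7], [1, 1.5, 2.4, -0.0, 2.8], [1, 1.6, 2.4, -0.0, 2.7], [1, 1.7, 2.2, -0.1, 2.8], [1, 1.7, 2.2, -0.0, 2.7]]
```

View pics/n1.png

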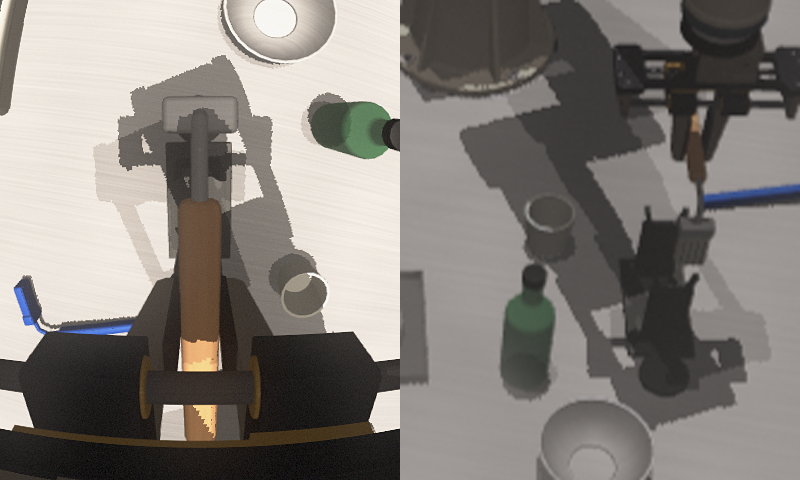

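Emit:
arm_command(motion=[[1,-0.9,2.7,-0.2,2.8],[1,-0.8,2.7,-0.2,2.8],[1,-0.6,2.7,-0.1,2.8],[1,-0.5,2.8,-0.1,2.8],[1,-0.4,2.8,-0.1,2.8],[1,-0.2,2.8,-0.1,2.7],[1,-0.1,2.8,-0.1,2.8],[1,0,2.8,-0.1,2.7]])

```text
time_s: 23.8
position: [0.4266, 0.0881, 0.3035]
ee_rot: [3.11, -0.328, -0.115]
ft_force: [0.0, 0.3, -2.1]
width: 0.0172
```

```bash
python3 -c "
from h import *
go((.383,-.2965,.31),-50,16,1)"
```

```text
t 23.8 p [0.4266 0.0881 0.3035] a -12.1 zt [-0.074 -0.005 -0.997] w 0.0172 F [ 0.   0.3 -2.1] T [ 0.03 -0.03  0.01] j6 1.97
[[1, 0.2, 2.4, -0.0, 2.4], [1, 0.3, 2.4, -0.0, 2.4], [1, 0.4, 2.4, -0.0, 2.4], [1, 0.5, 2.4, -0.0, 2.4], [1, 0.6, 2.3, -0.0, 2.4], [1, 0.7, 2.3, -0.0, 2.4], [1, 0.8, 2.3, -0.0, 2.4], [1, 0.9, 2.2, -0.0, 2.3]]
[[1, 1.0, 2.2, -0.0, 2.4], [1, 1.1, 2.1, -0.0, 2.3], [1, 1.2, 2.1, -0.0, 2.4], [1, 1.3, 2.1, -0.0, 2.3], [1, 1.4, 2.0, -0.0, 2.4], [1, 1.5, 1.9, -0.1, 2.3], [1, 1.6, 1.9, -0.0, 2.4], [1, 1.6, 1.8, -0.1, 2.3]]
```

Emit:
arm_command(motion=[[1,0.2,2.4,-0.1,2.4],[1,0.3,2.4,-0.1,2.4],[1,0.4,2.4,-0.1,2.4],[1,0.5,2.4,-0.1,2.4],[1,0.6,2.3,-0.1,2.4],[1,0.7,2.3,-0.1,2.4],[1,0.8,2.3,-0.1,2.4],[1,0.9,2.2,-0.1,2.3]])

```text
time_s: 24.6
position: [0.3918, -0.1107, 0.3026]
ee_rot: [2.989, -0.856, -0.143]
ft_force: [-0.0, 0.3, -1.8]
width: 0.0177
```

Emit:
arm_command(motion=[[1,1.0,2.2,0,2.4],[1,1.1,2.1,0,2.3],[1,1.2,2.1,0,2.4],[1,1.3,2.1,0,2.3],[1,1.0,1.4,0,2.4],[1,0,0,0,0]])

```text
time_s: 25.2
position: [0.3711, -0.2281, 0.2951]
ee_rot: [2.869, -1.171, -0.162]
ft_force: [-0.6, 0.1, -1.4]
width: 0.0174
```

```bash
python3 -c "
from h import *
go((.383,-.2965,.31),-50,3,1)
g=save('o_wrist','wrist');f=save('o_scene','scene');s=save('o_side','side')
for c,ff,fi in(('scene',f,0),('side',s,0),('wrist',g,1)):
  for n in ('brush_tip','canister_mouth','canister'):
    z=.22 if n=='brush_tip' else .12 if n!='canister' else 0
    for d in r.place_of(n,c)[:2]: print(c,n,round(d['p'],2),np.round(d['location'],1),atz(ff,d['location'],z,fi).round(4))
cv2.imwrite('pics/o1.png',np.hstack([g['img'][:,120:520,::-1],cv2.resize(f['img'][80:260,130:280,::-1],(400,480),interpolation=cv2.INTER_CUBIC)]))"
```

```text
t 25.2 p [ 0.3711 -0.2281  0.2951] a -44.6 zt [-0.111  0.004 -0.994] w 0.0174 F [-0.6  0.1 -1.4] T [ 0.11 -0.02  0.01] j6 1.85
[[1, 1.8, 1.4, -0.5, 1.8], [1, 1.9, 1.3, -0.6, 1.8], [1, 1.9, 1.3, -0.5, 1.8]]
scene brush_tip 0.89 [223.3 170.7] [ 0.4355 -0.2874  0.22  ]
scene brush_tip 0.76 [511.6 227.9] [0.4747 0.5129 0.22  ]
scene canister 0.88 [208.5 218.4] [ 0.4369 -0.3672  0.    ]
side brush_tip 0.78 [432. 184.] [ 0.4225 -0.2743  0.22  ]
side canister_mouth 0.9 [441.5 197.3] [ 0.432  -0.3551  0.12  ]
side canister_mouth 0.37 [249.7 367.8] [0.3969 0.3498 0.12  ]
side canister 0.64 [434.3 226.5] [ 0.4376 -0.3602  0.    ]
wrist canister_mouth 0.87 [361.   41.3] [ 0.4425 -0.3641  0.12  ]
wrist canister 0.82 [343.4  54.4] [ 0.4444 -0.368   0.    ]
```

View pics/o1.png

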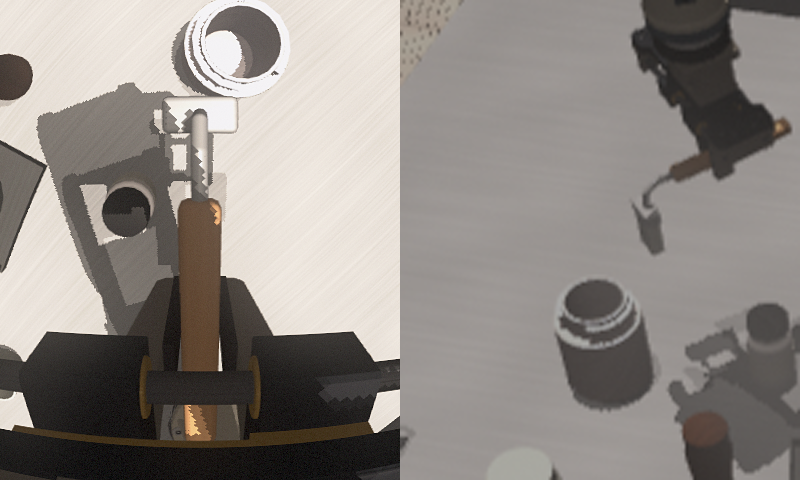

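```bash
cat >> h.py <<'E'
Rg=cv2.Rodrigues(np.array([-3.116,-.292,.074]))[0];pg=np.array([.4599,.3209,.1123])
Rb0=cv2.Rodrigues(np.array([0,0,np.radians(10.7)]))[0];pb0=np.array([.458,.3205,.112])
Rtb=Rg.T@Rb0;ttb=Rg.T@(pb0-pg)
def brush():
    s,p,a,R=pose();Rb=R@Rtb;pb=p+R@ttb;tip=pb+Rb@np.array([.09,0,-.088])
    return pb,Rb,tip,p
E
python3 -c "
from h import *
pb,Rb,tip,p=brush();print(pb.round(4),Rb[:,2].round(3),tip.round(4))
go((p+np.array([.442,-.365,.155])-tip),-46,6,1)
f=dict(np.load('pics/o_scene.npz'));s=dict(np.load('pics/o_side.npz'));print(proj(f,tip),proj(s,tip))
"
```

```text
[ 0.3707 -0.2255  0.2965] [0.086 0.041 0.995] [ 0.4276 -0.2917  0.2059]
t 25.8 p [ 0.3722 -0.2268  0.2967] a -44.4 zt [-0.109  0.002 -0.994] w 0.0176 F [-0.4 -1.2 -1.8] T [ 0.09 -0.03 -0.  ] j6 1.85
[[1, 1.1, 0.6, 0.8, 0.3], [1, 1.1, 0.6, 0.8, 0.3], [1, 1.1, 0.7, 0.8, 0.3], [1, 1.1, 0.6, 0.8, 0.2], [1, 1.1, 0.7, 0.8, 0.3], [1, 1.1, 0.6, 0.9, 0.2]]
[223.43275865 172.26331109] [433.65927776 184.28608553]
```

Emit:
arm_command(motion=[[1,1.1,0.6,0.6,0],[1,1.1,0.6,0.6,0],[1,1.1,0.6,0.6,0],[1,1.1,0.6,0.6,0],[1,1.0,0.6,0.6,0],[1,0.8,0.5,0.6,0],[1,0,0,0,0]])

```text
time_s: 26.5
position: [0.3895, -0.3022, 0.2541]
ee_rot: [2.871, -1.167, -0.159]
ft_force: [0.6, 0.4, -2.0]
width: 0.0178
```

```bash
python3 -c "
from h import *
pb,Rb,tip,p=brush();print(pb.round(4),Rb[:,2].round(3),tip.round(4))
go((p+np.array([.442,-.365,.155])-tip),-46,3,1)
g=save('p_wrist','wrist');f=save('p_scene','scene')
cv2.imwrite('pics/p1.png',np.hstack([g['img'][:,120:520,::-1],cv2.resize(f['img'][120:260,150:266,::-1],(400,480),interpolation=cv2.INTER_CUBIC)]))
for d in r.place_of('canister_mouth','wrist')[:1]: print(d['p'],atz(g,d['location'],.12,1).round(4))
"
```

```text
[ 0.3881 -0.3009  0.2539] [0.087 0.04  0.995] [ 0.4449 -0.3672  0.1632]
t 26.5 p [ 0.3895 -0.3022  0.2541] a -44.4 zt [-0.109  0.003 -0.994] w 0.0178 F [ 0.6  0.4 -2. ] T [ 0.13 -0.04  0.02] j6 1.75
[[1, -0.1, -0.0, 0.3, 0.5], [1, -0.1, -0.0, 0.3, 0.5], [1, -0.1, -0.0, 0.2, 0.6]]
```

View pics/p1.png

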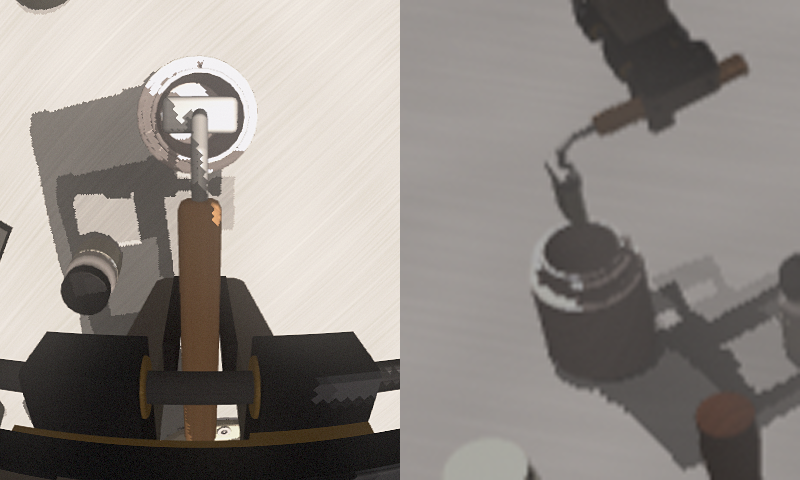

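```bash
python3 -c "
from h import *
pb,Rb,tip,p=brush()
go((p+np.array([.441,-.366,.08])-tip),-44.4,7,1)"
```

```text
t 26.65 p [ 0.3897 -0.3011  0.2553] a -44.4 zt [-0.108  0.002 -0.994] w 0.0174 F [ 0.1 -0.1 -0.2] T [ 0.13 -0.07 -0.04] j6 1.75
[[1, 0.1, -0.0, 1.2, 0.0], [1, 0.0, -0.1, 1.2, 0.0], [1, 0.1, -0.0, 1.2, 0.0], [1, 0.0, -0.1, 1.2, 0.0], [1, 0.1, -0.0, 1.2, 0.0], [1, 0.0, -0.1, 1.2, 0.0], [1, 0.1, -0.0, 1.2, 0.0]]
```

Emit:
arm_command(motion=[[1,0.1,-0.1,1.2,0],[1,0,0,1.2,0],[1,0.1,-0.1,1.2,0],[1,0,0,1,0]])

```text
time_s: 27.05
position: [0.3881, -0.3002, 0.2075]
ee_rot: [2.872, -1.164, -0.151]
ft_force: [0.5, 0.2, -1.8]
width: 0.0176
```

```bash
python3 -c "
from h import *
pb,Rb,tip,p=brush();print(tip.round(4))
go((p+np.array([.441,-.366,.08])-tip),-44.4,3,1)"
```

```text
[ 0.444  -0.3652  0.117 ]
t 27.05 p [ 0.3881 -0.3002  0.2075] a -44.3 zt [-0.105  0.    -0.994] w 0.0176 F [ 0.5  0.2 -1.8] T [ 0.05 -0.05 -0.03] j6 1.75
[[1, 0.0, -0.0, 1.2, 0.0], [1, 0.1, -0.0, 1.3, 0.1], [1, 0.0, -0.0, 1.2, 0.0]]
```

Emit:
arm_command(motion=[[1,0,0,1.2,0],[1,0,0,1.2,0],[1,0,0,0.8,0],[1,0,0,0,0],[1,0,0,0,0],[1,0,0,0,0]])

```text
time_s: 27.65
position: [0.3832, -0.2992, 0.1706]
ee_rot: [2.872, -1.164, -0.158]
ft_force: [-0.4, 0.1, -0.8]
width: 0.0174
```

```bash
python3 -c "
from h import *
pb,Rb,tip,p=brush();print(tip.round(4))
go((p+np.array([.441,-.366,.08])-tip),-44.4,3,1)
f=save('q_scene','scene');s=save('q_side','side')
cv2.imwrite('pics/q1.png',np.hstack([cv2.resize(s['img'][130:260,390:498,::-1],(400,480)),cv2.resize(f['img'][120:260,150:266,::-1],(400,480),interpolation=cv2.INTER_CUBIC)]))"
```

```text
[ 0.4388 -0.364   0.0797]
t 27.65 p [ 0.3832 -0.2992  0.1706] a -44.3 zt [-0.108  0.003 -0.994] w 0.0174 F [-0.4  0.1 -0.8] T [ 0.1  -0.07  0.04] j6 1.76
[[1, 0.1, -0.0, -0.0, 0.0], [1, 0.1, -0.0, -0.0, 0.1], [1, 0.1, -0.0, -0.1, 0.0]]
```

View pics/q1.png

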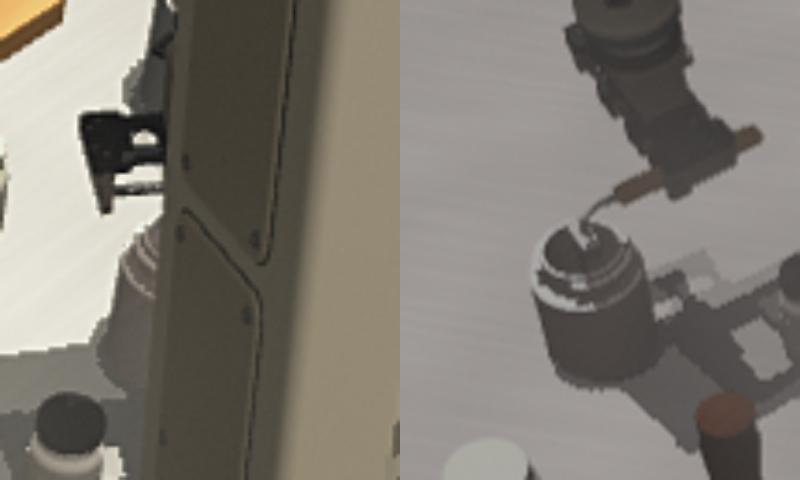

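```bash
python3 -c "
from h import *
pb,Rb,tip,p=brush()
go((p+np.array([.441,-.366,.17])-tip),-44.4,5,1)"
```

```text
t 27.75 p [ 0.3833 -0.2992  0.1708] a -44.3 zt [-0.108  0.002 -0.994] w 0.0179 F [ 0.4 -0.6 -0. ] T [ 0.08 -0.07  0.07] j6 1.76
[[1, -0.1, 0.1, -1.8, 0.0], [1, -0.1, 0.1, -1.8, 0.0], [1, -0.1, 0.2, -1.8, 0.0], [1, -0.1, 0.1, -1.8, 0.1], [1, -0.0, 0.2, -1.8, 0.0]]
```

Emit:
arm_command(motion=[[1,0,0.1,-1.8,0],[1,-0.1,0.1,-1.8,0],[1,-0.1,0.1,-1.8,0],[1,-0.1,0.1,-1.8,0],[1,0,0.1,-1.8,0],[1,0,0.1,-1.8,0],[1,0,0.1,-1.8,0],[1,0,0,-1,0]])

```text
time_s: 28.55
position: [0.3913, -0.3025, 0.3141]
ee_rot: [2.872, -1.164, -0.152]
ft_force: [0.2, 0.0, -2.1]
width: 0.0179
```

```bash
python3 -c "
from h import *
pb,Rb,tip,p=brush();print(tip.round(4))
go((.462,.319,.31),10.7,28,1)"
```

```text
[ 0.4472 -0.3675  0.2235]
t 28.55 p [ 0.3913 -0.3025  0.3141] a -44.3 zt [-0.106  0.001 -0.994] w 0.0179 F [ 0.2  0.  -2.1] T [ 0.11 -0.12 -0.05] j6 1.74
[[1, -1.4, -1.8, -0.0, -2.0], [1, -1.3, -1.8, -0.0, -2.0], [1, -1.2, -1.9, -0.0, -2.0], [1, -1.2, -1.9, -0.0, -2.0], [1, -1.1, -1.9, -0.0, -2.0], [1, -1.0, -2.0, -0.0, -2.0], [1, -1.0, -2.0, -0.0, -2.0], [1, -0.9, -2.0, -0.0, -2.0]]
[[1, -0.8, -2.1, -0.0, -1.9], [1, -0.8, -2.1, -0.0, -2.0], [1, -0.7, -2.1, -0.0, -1.9], [1, -0.6, -2.2, -0.0, -2.0], [1, -0.5, -2.2, -0.0, -1.9], [1, -0.5, -2.2, -0.0, -2.0], [1, -0.4, -2.2, -0.0, -1.9], [1, -0.3, -2.2, -0.0, -2.0]]
[[1, -0.2, -2.2, -0.0, -1.9], [1, -0.2, -2.2, -0.0, -2.0], [1, -0.1, -2.2, -0.0, -1.9], [1, -0.0, -2.2, -0.0, -2.0], [1, 0.1, -2.2, -0.0, -1.9], [1, 0.1, -2.2, -0.0, -2.0], [1, 0.2, -2.2, -0.0, -1.9], [1, 0.3, -2.2, -0.1, -2.0]]
[[1, 0.4, -2.2, -0.0, -1.9], [1, 0.5, -2.2, -0.1, -2.0], [1, 0.5, -2.2, -0.0, -1.9], [1, 0.7, -2.3, -0.1, -2.0]]
```

Emit:
arm_command(motion=[[1,-1.4,-1.8,-0.1,-2.0],[1,-1.3,-1.8,-0.1,-2.0],[1,-1.2,-1.9,-0.1,-2.0],[1,-1.2,-1.9,-0.1,-2.0],[1,-1.1,-1.9,-0.1,-2.0],[1,-1.0,-2.0,-0.1,-2.0],[1,-1.0,-2.0,-0.1,-2.0],[1,-0.9,-2.0,-0.1,-2.0]])

```text
time_s: 29.35
position: [0.4124, -0.1212, 0.3222]
ee_rot: [3.021, -0.747, -0.152]
ft_force: [0.7, -0.4, -1.4]
width: 0.0175
```

```bash
python3 -c "
from h import *
go((.462,.319,.31),10.7,24,1)"
```

```text
t 29.35 p [ 0.4124 -0.1212  0.3222] a -27.9 zt [-0.101 -0.002 -0.995] w 0.0175 F [ 0.7 -0.4 -1.4] T [ 0.05 -0.11 -0.07] j6 1.8
[[1, -0.7, -1.7, 0.0, -1.6], [1, -0.6, -1.7, 0.0, -1.6], [1, -0.6, -1.8, 0.0, -1.6], [1, -0.5, -1.8, 0.0, -1.6], [1, -0.5, -1.8, 0.0, -1.6], [1, -0.4, -1.8, 0.0, -1.6], [1, -0.4, -1.8, 0.0, -1.6], [1, -0.3, -1.8, 0.0, -1.6]]
[[1, -0.3, -1.8, 0.0, -1.6], [1, -0.2, -1.8, 0.0, -1.6], [1, -0.2, -1.8, 0.0, -1.6], [1, -0.1, -1.8, 0.0, -1.6], [1, -0.1, -1.9, 0.1, -1.6], [1, -0.0, -1.9, 0.0, -1.6], [1, 0.0, -1.8, 0.1, -1.6], [1, 0.1, -1.8, 0.0, -1.6]]
[[1, 0.2, -1.9, 0.1, -1.6], [1, 0.2, -1.8, 0.0, -1.6], [1, 0.3, -1.8, 0.1, -1.6], [1, 0.3, -1.8, 0.0, -1.6], [1, 0.3, -1.8, 0.1, -1.6], [1, 0.4, -1.8, 0.0, -1.7], [1, 0.5, -1.9, 0.1, -1.6], [1, 0.5, -1.8, 0.0, -1.7]]
```

Tilt is no longer growing; continue.

Emit:
arm_command(motion=[[1,-0.7,-1.7,0,-1.6],[1,-0.6,-1.7,0,-1.6],[1,-0.6,-1.8,0,-1.6],[1,-0.5,-1.8,0,-1.6],[1,-0.5,-1.8,0,-1.6],[1,-0.4,-1.8,0,-1.6],[1,-0.4,-1.8,0,-1.6],[1,-0.3,-1.8,0,-1.6]])

```text
time_s: 30.15
position: [0.4277, 0.0329, 0.3205]
ee_rot: [3.098, -0.39, -0.153]
ft_force: [1.2, 0.2, -2.1]
width: 0.0173
```

Emit:
arm_command(motion=[[1,-0.3,-1.8,0,-1.6],[1,-0.2,-1.8,0,-1.6],[1,-0.2,-1.8,0,-1.6],[1,-0.1,-1.8,0,-1.6],[1,-0.1,-1.8,0,-1.6],[1,0,-1.8,0,-1.6],[1,0,-1.8,0,-1.6],[1,0.1,-1.8,0,-1.6]])

```text
time_s: 30.95
position: [0.4404, 0.1832, 0.3186]
ee_rot: [3.134, -0.027, -0.153]
ft_force: [-0.3, 0.8, -1.2]
width: 0.0176
```

```bash
python3 -c "
from h import *
go((.462,.319,.30),10.7,8,1)"
```

```text
t 30.95 p [0.4404 0.1832 0.3186] a -1.0 zt [-0.098 -0.003 -0.995] w 0.0176 F [-0.3  0.8 -1.2] T [ 0.06 -0.05  0.06] j6 1.95
[[1, 0.3, -1.7, 0.2, -1.5], [1, 0.3, -1.7, 0.2, -1.5], [1, 0.3, -1.7, 0.2, -1.4], [1, 0.4, -1.7, 0.2, -1.5], [1, 0.4, -1.7, 0.2, -1.4], [1, 0.5, -1.6, 0.2, -1.5], [1, 0.5, -1.6, 0.2, -1.4], [1, 0.6, -1.7, 0.2, -1.5]]
```

Emit:
arm_command(motion=[[1,0.3,-1.7,0.2,-1.5],[1,0.3,-1.7,0.2,-1.5],[1,0.3,-1.7,0.2,-1.4],[1,0.4,-1.7,0.2,-1.5],[1,0.4,-1.7,0.2,-1.4],[1,0.5,-1.6,0.2,-1.5],[1,0.5,-1.6,0.2,-1.4],[1,0,0,0,0]])

```text
time_s: 31.75
position: [0.4595, 0.3131, 0.3]
ee_rot: [-3.12, -0.278, 0.154]
ft_force: [-0.4, -0.1, -1.2]
width: 0.0178
```

```bash
python3 -c "
from h import *
pb,Rb,tip,p=brush();print(pb.round(4),tip.round(4),Rb[:,0].round(3),Rb[:,2].round(3))
go(p+np.array([.458,.3205,.16])-pb,10.7,8,1)"
```

```text
[0.4576 0.3127 0.2998] [0.5417 0.3277 0.2073] [ 0.983  0.177 -0.051] [0.05  0.01  0.999]
t 31.75 p [0.4595 0.3131 0.3   ] a 10.2 zt [-0.098 -0.003 -0.995] w 0.0178 F [-0.4 -0.1 -1.2] T [ 0.01 -0.    0.02] j6 1.94
[[1, 0.2, -0.1, 1.7, -0.1], [1, 0.2, -0.1, 1.7, -0.1], [1, 0.2, -0.1, 1.8, -0.0], [1, 0.2, -0.1, 1.7, -0.1], [1, 0.2, -0.0, 1.8, -0.0], [1, 0.2, -0.1, 1.7, -0.1], [1, 0.2, -0.0, 1.8, -0.0], [1, 0.1, -0.1, 1.7, -0.1]]
```

Emit:
arm_command(motion=[[1,0.1,-0.7,1,-0.5],[1,0.2,0,1.7,0],[1,0.2,0,1.7,0],[1,0.2,0,1.8,0],[1,0.2,0,1.7,0],[1,0.2,0,1.5,0],[1,0.1,0,1,0],[1,0,0,0,0]])

```text
time_s: 32.55
position: [0.4586, 0.3222, 0.188]
ee_rot: [-3.119, -0.294, 0.156]
ft_force: [0.2, 0.1, -1.5]
width: 0.0178
```

```bash
python3 -c "
from h import *
pb,Rb,tip,p=brush();print(pb.round(4),tip.round(4),Rb[:,0].round(3),Rb[:,2].round(3))
go(p+np.array([.458,.3205,.13])-pb,10.7,3,1)
f=save('r_scene','scene');s=save('r_side','side')
cv2.imwrite('pics/r1.png',np.hstack([cv2.resize(s['img'][290:430,170:287,::-1],(400,480)),cv2.resize(f['img'][180:310,370:478,::-1],(400,480),interpolation=cv2.INTER_CUBIC)]))"
```

```text
[0.4567 0.3218 0.1878] [0.5404 0.3376 0.0952] [ 0.981  0.187 -0.052] [0.051 0.011 0.999]
t 32.55 p [0.4586 0.3222 0.188 ] a 10.8 zt [-0.099 -0.005 -0.995] w 0.0178 F [ 0.2  0.1 -1.5] T [ 0.   -0.05  0.03] j6 1.94
[[1, 0.2, 0.1, 1.9, 0.0], [1, 0.2, 0.1, 1.9, 0.0], [1, 0.3, 0.0, 1.9, 0.1]]
```

View pics/r1.png

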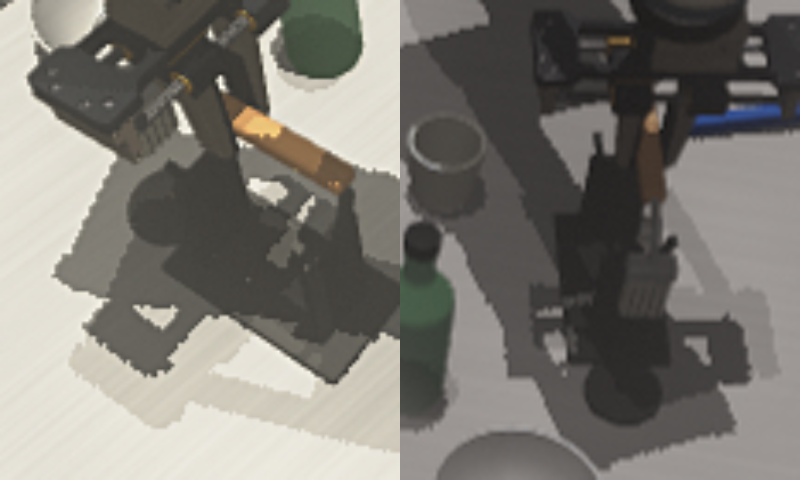

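Emit:
arm_command(motion=[[1,0.2,0.1,1.5,0],[1,0.2,0.1,1.5,0],[1,0.2,0,1.5,0],[1,0.1,0,0.8,0],[1,0,0,0,0]])

```text
time_s: 33.15
position: [0.4635, 0.3228, 0.1351]
ee_rot: [-3.116, -0.293, 0.144]
ft_force: [-0.3, 0.6, -1.2]
width: 0.0177
```

```bash
python3 -c "
from h import *
pb,Rb,tip,p=brush();print(pb.round(4),tip.round(4),Rb[:,0].round(3),Rb[:,2].round(3))
go(p+np.array([.458,.3205,.114])-pb,10.7,3,1)"
```

```text
[0.4616 0.3224 0.1349] [0.5461 0.3386 0.043 ] [ 0.981  0.187 -0.045] [0.044 0.007 0.999]
t 33.15 p [0.4635 0.3228 0.1351] a 10.8 zt [-0.092 -0.    -0.996] w 0.0177 F [-0.3  0.6 -1.2] T [ 0.01 -0.03  0.08] j6 1.93
[[1, -0.1, 0.1, 0.7, 0.0], [1, -0.1, 0.0, 0.7, 0.1], [1, -0.0, 0.1, 0.7, 0.0]]
```

Emit:
arm_command(motion=[[1,-0.2,0.2,0.7,0],[1,0,0.1,0.7,0],[1,0,0,0.6,0],[1,0,0,0,0]])

```text
time_s: 33.55
position: [0.4607, 0.3195, 0.1149]
ee_rot: [-3.115, -0.293, 0.141]
ft_force: [0.8, 0.1, -1.6]
width: 0.0175
```

```bash
python3 -c "
from h import *
pb,Rb,tip,p=brush();print(pb.round(4),tip.round(4),Rb[:,0].round(3),Rb[:,2].round(3))
go(p+np.array([.458,.3205,.112])-pb,10.7,1,1)"
```

```text
[0.4587 0.3191 0.1147] [0.5433 0.3354 0.0229] [ 0.981  0.187 -0.043] [0.042 0.006 0.999]
t 33.55 p [0.4607 0.3195 0.1149] a 10.8 zt [-0.09   0.001 -0.996] w 0.0175 F [ 0.8  0.1 -1.6] T [ 0.05 -0.03 -0.  ] j6 1.92
[[1, -0.0, -0.1, 0.3, 0.1]]
```

Emit:
arm_command(motion=[[1,0,-0.1,0.3,0],[1,0,0,0,0]])

```text
time_s: 33.75
position: [0.4607, 0.3206, 0.1127]
ee_rot: [-3.115, -0.293, 0.139]
ft_force: [-0.5, -1.8, 0.3]
width: 0.0177
```

```bash
python3 -c "
from h import *
pb,Rb,tip,p=brush();print(pb.round(4),tip.round(4),Rb[:,0].round(3),Rb[:,2].round(3))
go(p+np.array([.458,.3205,.112])-pb,10.7,1,1)"
```

```text
[0.4588 0.3202 0.1125] [0.5435 0.3365 0.0208] [ 0.982  0.187 -0.042] [0.041 0.006 0.999]
t 33.75 p [0.4607 0.3206 0.1127] a 10.8 zt [-0.089  0.001 -0.996] w 0.0177 F [-0.5 -1.8  0.3] T [-0.11  0.01 -0.04] j6 1.92
[[1, -0.1, -0.0, 0.1, 0.1]]
```

Emit:
arm_command(motion=[[0.5,0,0,0,0],[0.5,0,0,0,0],[0.5,0,0,0,0],[0.5,0,0,0,0],[0.5,0,0,0,0]])

```text
time_s: 34.25
position: [0.4615, 0.3215, 0.1134]
ee_rot: [-3.114, -0.294, 0.136]
ft_force: [-0.6, 0.1, 0.8]
width: 0.0461
```

Emit:
arm_command(motion=[[0.5,0,0,-0.5,0],[0.5,-0.1,0,-1,0],[0.5,-0.2,0,-2,0],[0.5,-0.2,0,-3,0],[0.5,-0.3,0,-3,0],[0.5,-0.3,0,-3,0],[0.5,0,0,-2,0],[0.5,0,0,0,0]])

```text
time_s: 35.05
position: [0.4632, 0.3187, 0.2689]
ee_rot: [-3.114, -0.293, 0.135]
ft_force: [-0.3, 0.5, 0.1]
width: 0.0458
```

```bash
python3 -c "
from h import *
go(None,0,0,0)
f=save('s_scene','scene');s=save('s_side','side');g=save('s_wrist','wrist')
for c,ff,fi in(('scene',f,0),('side',s,0),('wrist',g,1)):
  for n,z in (('brush',.112),('rest',0),('brush_tip',.024)):
    for d in r.place_of(n,c)[:1]: print(c,n,round(d['p'],2),atz(ff,d['location'],z,fi).round(4))
cv2.imwrite('pics/s1.png',np.hstack([cv2.resize(s['img'][290:430,170:310,::-1],(400,400)),cv2.resize(g['img'][50:400,150:500,::-1],(400,400))]))
cv2.imwrite('pics/s2.png',f['img'][:,:,::-1])"
```

```text
t 35.05 p [0.4632 0.3187 0.2689] a 10.8 zt [-0.087  0.003 -0.996] w 0.0458 F [-0.3  0.5  0.1] T [ 0.   -0.08  0.03] j6 1.94
scene brush 0.84 [0.3313 0.4199 0.112 ]
scene rest 0.82 [0.4664 0.3207 0.    ]
scene brush_tip 0.84 [0.2986 0.5585 0.024 ]
side brush 0.9 [0.2041 0.453  0.112 ]
side rest 0.96 [0.4554 0.3196 0.    ]
side brush_tip 0.75 [0.5513 0.3402 0.024 ]
wrist brush 0.97 [0.3116 0.4124 0.112 ]
wrist rest 0.56 [0.4596 0.3262 0.    ]
wrist brush_tip 0.64 [0.2935 0.5471 0.024 ]
```

View pics/s1.png

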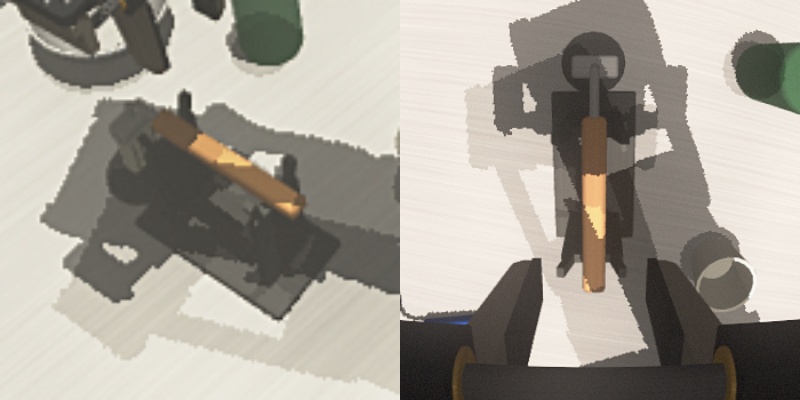

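View pics/s2.png

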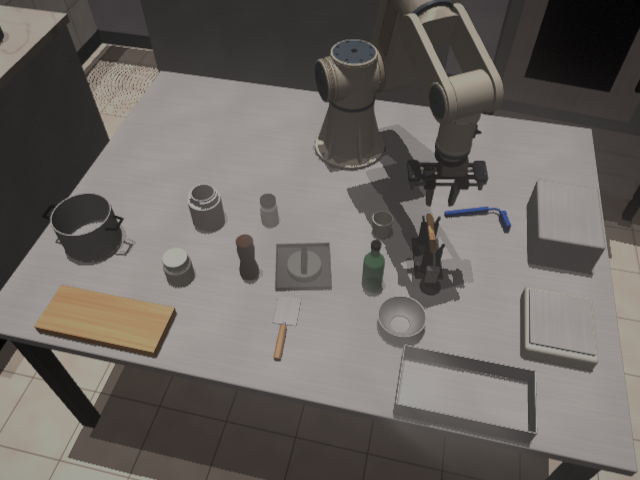

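```bash
python3 -c "
from h import *
print(r.hand_in())"
```

```text
the job is handed in; nothing more can be done
None
```

I handed the job in at about 35 s of the 72 s allowed. The hand-in reports no verdict, so what follows rests on my own checks.

**Lid:** I turned it anticlockwise with two grips. It met a stop after only about 62° (1.07 rad), not the 1.8–2.2 rad stated, but it then lifted off. It lies flat in the tray, about 3–6 mm from the tray's centre.

**Brush:** I dipped the bristle end about 4 cm below the rim and held it there for more than 0.3 s. I lifted it straight out and laid the brush back in both notches. By the arm's position it sits within about 1 mm of where it was, with the bristles over the dish, and the last pictures show it seated and released.

**Surroundings:** In the last scene picture the other things look unmoved. The gripper is empty and clear, with no load on the wrist.

What went wrong or disagreed:
- **First pull on the lid:** it seemed locked with about 9 N on the wrist while still pressed against the stop. It came free once I eased the turn back.
- **Setting the lid down:** one push reached about 64 N on the wrist, below the 120 N limit. I backed off before releasing.
- **Arm tilt:** the tool drifted up to about 6° from vertical on the fast moves, so the brush was about 2.5° nose-down when released.
- **Last brush detection:** the network's best-scored match for the brush was mostly the blue look-alike. I relied on the pictures and the arm's position instead.

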